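# Refit the clip-on gear cover of a small feed drive

### The arm

A 6-joint arm with a two-finger parallel gripper is mounted at the origin on the work surface. World frame = base frame: x ahead of the robot, y to its left, z up, the work surface at z = 0. Lengths are in m, angles in rad, forces in N, time in s.
With the tool pointing down it reaches from about 0.4 to 0.825 m from the base axis. Payload 7 kg.
Tool frame: the origin (TCP) lies at the very end of the fingers, on their centre line; the grasp point (between the pads) lies 19 mm behind it; x points along the fingers, y is the direction in which the jaws open and shut, and the axes are right-handed (so a half turn about x gives the same grasp; the last joint's range is limited). The gripper opens to 88 mm and grips with 3 to 60 N. Pads are 19 mm wide; open, the fingers measure 130 mm over their backs; the gripper's body (78 mm by 193 mm) begins 47 mm behind the grasp point.
Start: joints at [-0.91, 0.359, 0.012, 0, -1.224, -0.288], TCP at [0.246, -0.629, 0.227] pointing down, gripper open.
Joint ranges: [-3.07, 3.07], [-1.43, 2.12], [-1.02, 1.25], [-3.03, 1.67], [-3.05, -0], [-3.03, 3.03]. Speed limits (rad/s): [2.39, 2.39, 3.01, 3.14, 3.14, 3.14].

### API

Orientations are given as a 3x3 rotation matrix whose columns are the frame's x, y, z axes.
In Python, from cell import ctrl, viewer, ticket gives the robot as it stands.
- The arm moves only by the tool move_arm, never from a script. Its argument "deltas" is a list of rows, each a list of 7 numbers: the turn, a rotation vector about the tool's x, y, z scaled (see below), then the shift along the tool's x, y, z scaled (see below), then the gripper command: -1 is fully open, 1 is shut, values between are in proportion. In form: [[wx, wy, wz, x, y, z, fingers], ...]. A call has exactly 8 rows; each row is the pose to reach, as a shift and turn from the pose commanded when the call began, along the tool's axes at that moment; what a row does not reach only later rows make up. The controller multiplies each number of a shift by 0.12 m and each number of a turn by pi/4 rad. A row lasts 1/12 s, in which the tool goes at most 41.7 mm and 7.16 degrees, less where a joint would pass 70% of its speed; a pose out of reach is approached as far as the arm can. A call with a number of a shift or a turn outside -1 to 1 is refused whole. A call with a gripper value outside its range is refused whole. The fingers move at their own pace and stop on an object; "force" is the grip in N (left out, the last holds). Time passes only in rows, so rows that repeat a pose let the fingers close, or fill a call up. It gives the time, the measured TCP pose, the force and the opening at its end, in the units of the state.
- ctrl.read_state(): the state, without advancing time (a new reading comes with each control period).
- viewer.get_image(name): name is "side" or "top"; returns a dict with "pixels" (384x512x3 uint8, red, green, blue), "vertical_fov" (degrees; the focal length in pixels is half the picture's height over the tangent of half this angle, whatever the lens; pixels are square), "cx", "cy" (the principal point, pixels), "k1" (the pictures are not rectified: a ray, as slopes to the right and down, at radius r is drawn at 1 + k1 r^2 times it, then the intrinsics apply), "R" (3x3) and "t" (3): a world point X has camera coordinates R X + t. Camera axes: x right, y down, z forward; pixel columns grow to the right and rows downward; lengths in m; the calibration is good to about 2 mm. A picture is of the moment at which its call begins. There is no depth.
- ticket.sign_off(): hands the job in, once; it reports no verdict.
The state is a dict: "clock": time; "joint_positions": joint angles; "qd": joint speeds; "joint_efforts": joint torques, N m; "tcp_pos": TCP position; "tcp_rot": TCP orientation; "force": force on the tool from outside, world axes, zero at the start; "torque": the same for the moment, N m; "opening": finger opening in m.
Only numpy, scipy, OpenCV 4.12 (cv2) and the standard library are available. Lean on these libraries where they do the work, as an engineer would, in place of code of your own. Each camera call takes 0.05 s, during which the arm holds its last target.

### The job

The gears of the small feed drive on the bench have been greased: put its grey clip-on cover back. With its rear raised, hook the cover's front lip into the slot under the keeper until it stops against the end, then swing the rear down until the spring catch snaps over it and it lies flat and flush; do not force it, the moulding and the spring crack under a hard push. Leave everything else on the bench where it is.

Things in the scene. Friction and masses are not known exactly. Their poses are not given: they have to be found in the camera images.
- unit: Feed drive, fixed: grey gear case 116 x 90 mm, rim 70 mm above its underside, on an aluminium plate 150 x 290 x 10 mm, which lies on packers 10 to 28 mm tall; its motor (11 mm taller than the rim) is on the case's +y side. Origin on the plate's underside below the case, 54 mm behind the slot's back wall. x: level, from slot to catch along the case's open top; y to the motor; z up.
- slot (a point): Inner end of the slot: middle of its back wall, at floor level (80 to 98 mm above the bench); axes as unit. The floor is the case's flat rim, from the back wall (x = 0) to the gear opening, which spans x 24 to 90 mm, y -31 to 31 mm. Rim around the opening: 14 mm wide at the sides, x 90 to 110 mm at the rear.
- keeper (a point): Middle of the lower inner edge of the rigid keeper bar that roofs the slot, axes as unit: 5 mm in front of the slot's back wall (the slot is 5 mm deep) and 5.2 mm above its floor (the slot is 5.2 mm high, the bar 4 mm thick). Cheeks close the slot 30 mm either side of its middle (60 mm wide, the lip 58).
- rear_stop (a point): Foot of the two fixed stops behind the cover, on the rim, midway between them: 108.5 mm from the slot's back wall; axes as unit. They are 6 mm tall, 18 to 38 mm either side of the middle. They keep the cover from being slid in flat: the lip goes in with the cover tilted 11 to 14 degrees, rear raised.
- catch_nose (a point): Nose of the spring catch at rest: 102 mm from the slot's back wall, 6.5 mm above the rim; axes as unit. A bent spring-steel leaf 24 mm wide on the rear wall; above the nose it flares back, 25 degrees off vertical, to 19.5 mm above the rim, so the cover's rear, pressed down, pushes it back and slips under the nose.
- catch (a joint): Deflection of the spring catch (rad): 0 at rest, grows as the leaf is pushed back: about 0.10 as the cover's rear passes the nose, up to 0.08 when the cover is snapped in. To pass the nose the cover needs 4 to 8 N straight down on its rear tongue, 8 to 13 N at the middle of its rib.
- cover_grip (a point): Clip-on cover, loose, grey plastic, about 80 g, right way up on the bench at the start: centre of its finger rib, 15 mm above the cover's underside. x from lip to rear, y across, z up through it. The rib is 46 mm long (x), 14 mm wide (y), 18 mm high (6 to 24 mm above the underside). The lip's tip is 58 mm to its front (-x), the rear tongue's end 48 mm behind.
- cover_lip (a point): Middle of the tip of the cover's front lip, at underside level; axes as cover_grip. The lip is 9 mm long, 58 mm wide, 4 mm thick, flush with the underside; its last 2.5 mm is 3.4 mm thick. Seated, the tip is at the slot's back wall.
- cover_rear (a point): Middle of the end of the cover's rear tongue, at underside level, 106 mm behind the lip's tip; axes as cover_grip. The tongue is 9 mm long, 34 mm wide, 4 mm thick, flush with the underside; snapped in, it lies under the catch.
- cover: The clip-on cover as a whole: plate 88 x 76 x 6 mm between lip and rear tongue. Origin on its underside, 54 mm behind the lip's tip; axes as cover_grip. Seated, its underside rests on the rim. It cracks if pressed on the drive with more than 25 N in all (counting its pushes on rim, slot and catch together), so keep the hand's push under about 15 N.
- screw_cover_grip (a point): Bystander: screw-on cover from another job, same grey plastic: a plain 96 x 72 x 6 mm plate with four corner screw holes and a like finger rib, but no lip or tongue. Centre of its rib. It and the clip-on cover may lie in either of two places.
- engine: Bystander: small cast-iron model engine cylinder on a 62 mm square foot, 71 mm tall. Origin under its foot.
- mug: Bystander: white mug, 82 mm across, 95 mm tall, on a wooden block. Origin under its middle.
- brass_block: Bystander: brass block 38 x 55 x 14 mm. Origin under its middle.
- offcut: Bystander: wood offcut 85 x 30 x 22 mm. Origin under its middle.
- spanner: Bystander: steel spanner 150 mm long. Origin near its middle.
- cutter_box: Bystander: plastic cutter box 75 x 26 x 18 mm. Origin under its middle.
Things that resemble listed ones, but are neither listed nor needed, are in the scene too. Leave any orange, pink or red look-alike of the cover alone.

How it is judged:
On the way, in this order (a step that is already met when the one before it is completed fails the run):
1. the cover's lip is fully in the slot under the keeper, to within 2 mm of the slot's end, with the rear still raised at least 8 mm above the rim (x of cover_lip in the frame of slot between -0.003 and 0.002 m and y of cover_lip in the frame of slot between -0.005 and 0.005 m and z of cover_lip in the frame of slot between -0.003 and 0.004 m and z of cover_rear in the frame of slot above 0.008 m), for 0.1 s.
2. the rear is down flat on the rim under the sprung-back catch (x of cover_lip in the frame of slot between -0.003 and 0.0025 m and y of cover_lip in the frame of slot between -0.005 and 0.005 m and z of cover_lip in the frame of slot between -0.002 and 0.0025 m and z of cover_rear in the frame of slot between -0.002 and 0.0025 m and value of joint catch below 0.09 rad), for 0.2 s.
At the end, for the whole second after the job is handed in: The cover lies still and flat on the case: lip tip within 2.5 mm of the slot's end and 5 mm of its middle, lip and rear each within 2.5 mm of the rim's height, and the catch sprung back over the rear (deflection under 0.09 rad); everything let go (all of step 2 and linear speed of cover below 0.01 m/s and angular speed of cover below 0.1 rad/s); the robot touches nothing.
It fails at once if the cover is forced against the drive (more than 25 N between them) (contact force between cover and unit above 25 N).
It fails at once if the robot itself pushes on the drive with more than 25 N (contact force between any of the arm, the fingers and unit above 25 N).
It fails at once if a bystander is moved more than 20 mm (distance of any of screw_cover_grip, engine, mug, brass_block, offcut, spanner, cutter_box from where it was at the start of the episode above 0.02 m).
It also fails if it takes over 51 s, if anything falls off the work surface, if the arm or the gripper's body presses on something with over 40 N, if the wrist force passes 120 N, or if a joint passes its speed limit or range.

## Working session

There is one attempt and no reset: what is moved stays moved. The work goes in short steps, Python scripts to look and compute and a tool call to move; the robot and the scene stay as the last step left them, time stands still between calls to the robot, and variables do not carry over. Pictures are saved under pics/ and viewed, and the job is handed in when it is done.

Besides the shell and the picture viewer there is one more tool, called as a command line: name --pt "numbers of a row" for each row, then --argument value for the rest. move_arm: Moves the arm, as the interface text tells. Its arguments: {"type":"object","properties":{"deltas":{"type":"array"},"force":{"type":"number"}},"required":["deltas"]}

```bash
mkdir -p pics; ls
python3 - <<'E'
from cell import ctrl, viewer, ticket
import cv2, pickle
print(ctrl.read_state())
for n in ("side","top"):
    d=viewer.get_image(n); pickle.dump(d,open(f"pics/{n}0.pkl","wb"))
    cv2.imwrite(f"pics/{n}0.png",d["pixels"][:,:,::-1])
    print({k:v for k,v in d.items() if k!="pixels"})
E
```

```text
pics
{'clock': 0.0, 'joint_positions': array([-9.09908767e-01,  3.59359223e-01,  1.10559286e-02, -3.75524211e-04,
       -1.22410508e+00, -2.88076822e-01]), 'qd': array([-0.0002152 ,  0.00023471, -0.00209599, -0.0004901 , -0.00050977,
        0.00038516]), 'joint_efforts': array([-6.37036428e-04, -5.82716954e+01,  2.93052721e+01,  6.99712291e+00,
        6.82882121e-03, -1.67053158e-04]), 'tcp_pos': array([ 0.24564262, -0.6281807 ,  0.22563474]), 'tcp_rot': array([[-7.10669321e-04, -3.64114842e-01,  9.31353787e-01],
       [ 1.48939578e-03,  9.31352604e-01,  3.64115516e-01],
       [-9.99998638e-01,  1.64592012e-03, -1.19572615e-04]]), 'force': array([-0.77453785, -0.06678742,  0.23730705]), 'torque': array([0.00703292, 0.03111288, 0.03716197]), 'opening': 0.08772102048367755}
{'vertical_fov': 46.19448381542972, 'cx': 252.51823615765574, 'cy': 191.15951451983418, 'k1': -0.09407929960687093, 'R': array([[-0.73751347, -0.67524885, -0.01062426],
       [-0.37169917,  0.41900766, -0.82841554],
       [ 0.56383828, -0.60701859, -0.56001323]]), 't': array([0.39251491, 0.26391922, 1.43203884])}
{'vertical_fov': 53.51394770562528, 'cx': 262.3756250650127, 'cy': 195.779749161538, 'k1': -0.013253645354724158, 'R': array([[-0.01562394, -0.99975681,  0.01556336],
       [-0.98861461,  0.01311635, -0.14989704],
       [ 0.14965646, -0.01772815, -0.98857911]]), 't': array([0.01674193, 0.54027929, 1.12003586])}
```

View pics/side0.png

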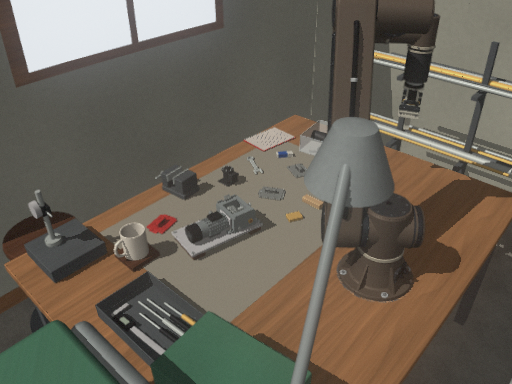

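View pics/top0.png

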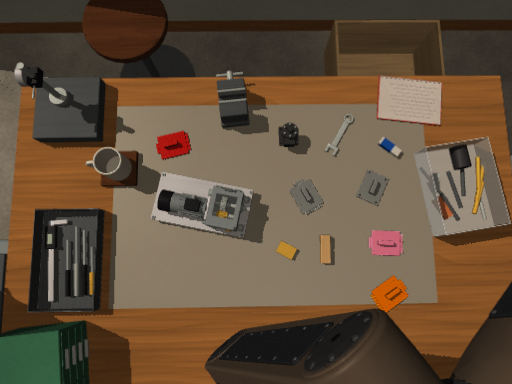

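Run:
```python
import cv2
t=cv2.imread("pics/top0.png"); s=cv2.imread("pics/side0.png")
cv2.imwrite("pics/a.png",cv2.resize(t[165:245,280:400],None,fx=6,fy=6,interpolation=cv2.INTER_CUBIC))
cv2.imwrite("pics/b.png",cv2.resize(t[165:245,145:265],None,fx=6,fy=6,interpolation=cv2.INTER_CUBIC))
cv2.imwrite("pics/c.png",cv2.resize(s[150:260,165:325],None,fx=5,fy=5,interpolation=cv2.INTER_CUBIC))
```

```text
(no output)
```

View pics/a.png

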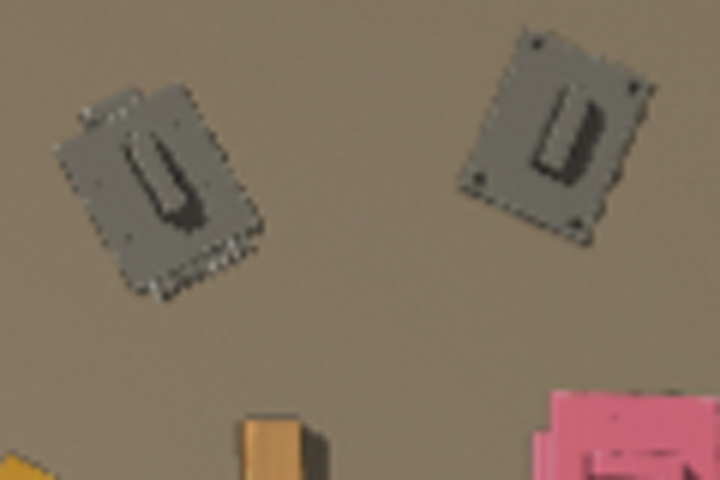

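View pics/b.png

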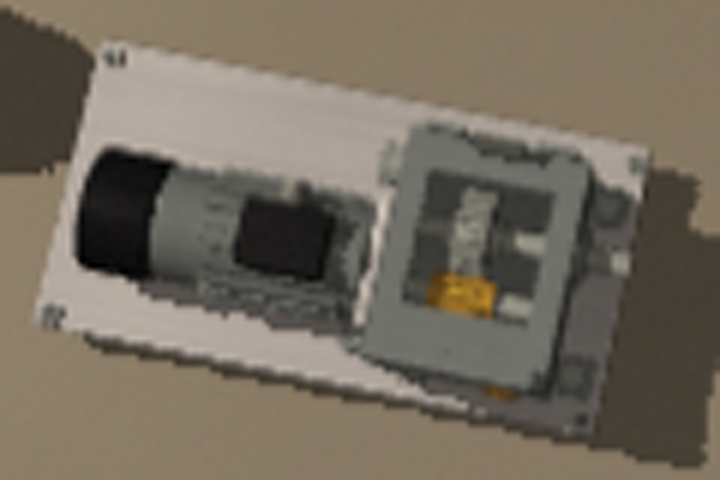

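View pics/c.png

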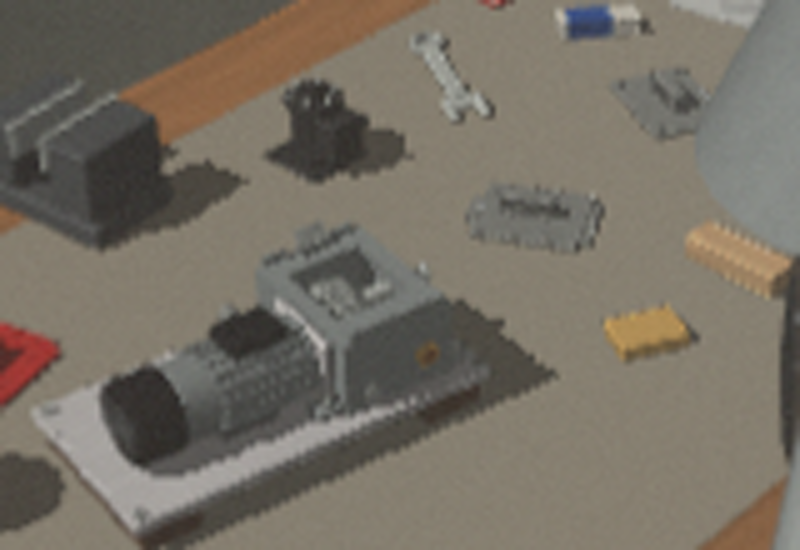

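```bash
cat > h.py <<'E'
import numpy as np, cv2, pickle
from scipy.optimize import least_squares
def K(d):
    h=d["pixels"].shape[0]; f=h/2/np.tan(np.radians(d["vertical_fov"])/2)
    return np.array([[f,0,d["cx"]],[0,f,d["cy"]],[0,0,1.]])
def proj(d,P):
    P=np.asarray(P,float).reshape(-1,3)
    p,_=cv2.projectPoints(P,cv2.Rodrigues(np.asarray(d["R"]))[0],np.asarray(d["t"],float),K(d),np.array([d["k1"],0,0,0,0.]))
    return p.reshape(-1,2)
def Rz(a): c,s=np.cos(a),np.sin(a); return np.array([[c,-s,0],[s,c,0],[0,0,1.]])
def Ry(a): c,s=np.cos(a),np.sin(a); return np.array([[c,0,s],[0,1,0],[-s,0,c]])
def grab(tag,names=("side","top")):
    from cell import viewer
    o={}
    for n in names:
        d=viewer.get_image(n); pickle.dump(d,open(f"pics/{n}{tag}.pkl","wb")); o[n]=d
        cv2.imwrite(f"pics/{n}{tag}.png",d["pixels"][:,:,::-1])
    return o
def load(n,tag): return pickle.load(open(f"pics/{n}{tag}.pkl","rb"))
def crop(d,u0,v0,u1,v1,s,fn,segs=(),col=(0,255,255)):
    im=cv2.resize(np.ascontiguousarray(d["pixels"][v0:v1,u0:u1,::-1]),None,fx=s,fy=s,interpolation=cv2.INTER_CUBIC)
    for sg in segs:
        A,B=sg[0],sg[1]; c=sg[2] if len(sg)>2 else col
        p=(proj(d,[A,B])-[u0,v0]+.5)*s-.5
        cv2.line(im,tuple(int(round(x*8)) for x in p[0]),tuple(int(round(x*8)) for x in p[1]),c,1,cv2.LINE_AA,3)
    cv2.imwrite(fn,im)
def edgeres(d,A,B,n=15,w=3.0):
    """signed px offset (along normal) of strongest gradient near projected edge AB"""
    g=cv2.GaussianBlur(cv2.cvtColor(d["pixels"],cv2.COLOR_RGB2GRAY).astype(np.float32),(0,0),0.8)
    t=np.linspace(.08,.92,n)[:,None]
    P=proj(d,np.asarray(A)*(1-t)+np.asarray(B)*t)
    T=P[-1]-P[0]; T/=np.linalg.norm(T); N=np.array([-T[1],T[0]])
    o=np.arange(-w-.5,w+.51,.25)
    S=P[:,None,:]+o[None,:,None]*N
    v=cv2.remap(g,S[...,0].astype(np.float32),S[...,1].astype(np.float32),cv2.INTER_LINEAR)
    G=np.abs(v[:,4:]-v[:,:-4]); oc=(o[4:]+o[:-4])/2
    G=G*np.exp(-(oc/ (w))**2)
    k=G.argmax(1); r=oc[k]; wt=G.max(1)
    return P,N,r,wt
E
cat > fit0.py <<'E'
from h import *
T,S=load("top",0),load("side",0)
def cov_seg(p):
    x,y,a=p[:3]; R=Rz(a); o=np.array([x,y,0])   # origin = cover origin, underside
    def w(q): return o+R@np.array(q,float)
    s=[]
    z=.006
    c=[(-.045,-.038),(.043+.002-.002,-.038),(.043,.038),(-.045,.038)]
    # lip tip -54; lip 9 -> plate -45..43 ; tongue 43..52
    for i in range(4): s.append((w((*c[i],z)),w((*c[(i+1)%4],z))))
    for xs,yw,zz in((-.054,.029,.0034),(.052,.017,.004)):
        s.append((w((xs,-yw,zz)),w((xs,yw,zz))))
    return s
def unit_seg(p):
    x,y,zz,a=p[:4]; R=Rz(a); o=np.array([x,y,zz])
    w=lambda *q:o+R@np.array(q,float)
    s=[]
    c=[(.024,-.031),(.09,-.031),(.09,.031),(.024,.031)]
    for i in range(4): s.append((w(*c[i],0),w(*c[(i+1)%4],0)))
    c=[(-.006,-.045),(.11,-.045),(.11,.045),(-.006,.045)]
    for i in range(4): s.append((w(*c[i],0),w(*c[(i+1)%4],0)))
    return s
def unproj(d,u,v,z):
    p=cv2.undistortPoints(np.array([[[u,v]]],float),K(d),np.array([d["k1"],0,0,0,0.]))[0,0]
    R=np.asarray(d["R"]);C=-R.T@d["t"]; r=R.T@np.array([p[0],p[1],1]); return C+r*(z-C[2])/r[2]
E
python3 - <<'E'
from fit0 import *
px=lambda u,v:((u+.5)/6-.5,(v+.5)/6-.5)
def a(u,v,z): p=px(u,v); return unproj(T,p[0]+280,p[1]+165,z)
def b(u,v,z): p=px(u,v); return unproj(T,p[0]+145,p[1]+165,z)
print("lip",a(207,272,.003),"rear",a(110,105,.003))
z=.089
for q in[(425,128),(592,160),(545,392),(362,345)]: print(b(*q,z))
# initial guesses
L,Rr=a(207,272,.003),a(110,105,.003); d=Rr-L; yaw=np.arctan2(d[1],d[0]); o=L+(Rr-L)*.5
print(np.linalg.norm(d),np.degrees(yaw))
pc=np.array([o[0],o[1],yaw])
near=(b(545,392,z)+b(362,345,z))/2; far=(b(425,128,z)+b(592,160,z))/2
d=far-near; print("unit len",np.linalg.norm(d)); ua=np.arctan2(d[1],d[0]); 
m=(near+far)/2; sl=m-.052*np.array([np.cos(ua),np.sin(ua),0]); pu=np.array([sl[0],sl[1],z,ua]); print(pu,np.degrees(ua))
crop(T,280,165,400,245,6,"pics/a1.png",cov_seg(pc)); crop(T,180,165,260,245,7,"pics/b1.png",unit_seg(pu))
crop(S,200,180,290,260,7,"pics/c1.png",unit_seg(pu)); crop(S,245,170,325,220,8,"pics/d1.png",cov_seg(pc))
np.save("pc.npy",pc);np.save("pu.npy",pu)
E
```

```text
lip [ 0.49914658 -0.15328351  0.003     ] rear [ 0.58857063 -0.10509996  0.003     ]
[0.56414222 0.1467352  0.089     ]
[0.54726552 0.06548357 0.089     ]
[0.43482909 0.08892737 0.089     ]
[0.45863762 0.17667305 0.089     ]
0.10157910999581561 28.31671377479735
unit len 0.1121916813954862
[ 0.4507116   0.13182579  0.089      -0.2402071 ] -13.762853121927954
```

View pics/b1.png

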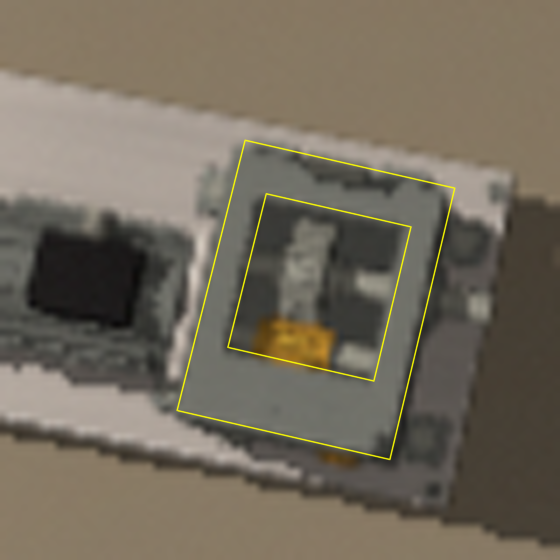

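View pics/c1.png

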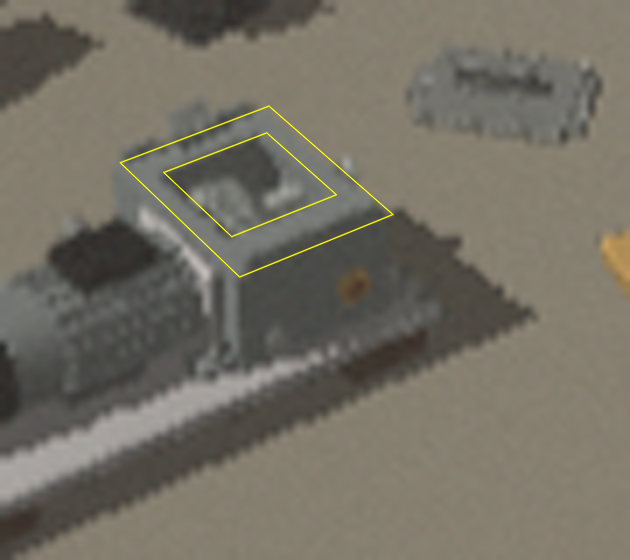

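View pics/d1.png

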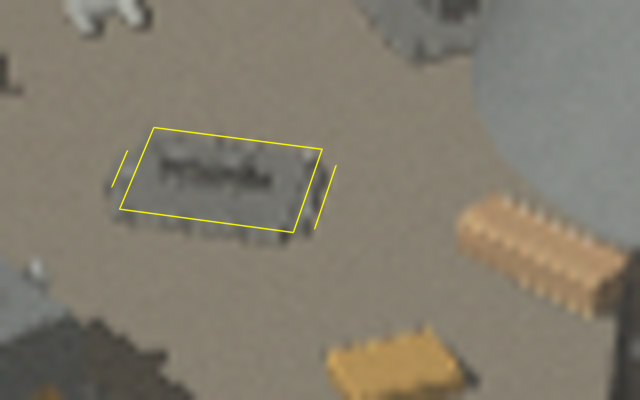

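```bash
cat > fit1.py <<'E'
from fit0 import *
def fit(p0,segf,use,it=6,w0=3.0,prior=None):
    p=np.array(p0,float)
    for k in range(it):
        w=max(1.5,w0*(0.8**k))
        obs=[]
        segs=segf(p)
        for d,idx in use:
            for i in idx:
                P,N,r,wt=edgeres(d,*segs[i],w=w); ok=wt>6
                obs.append((d,i,(P+r[:,None]*N),N,ok))
        def res(q):
            s=segf(q); o=[]
            for d,i,X,N,ok in obs:
                t=np.linspace(.08,.92,15)[:,None]
                Y=proj(d,s[i][0]*(1-t)+s[i][1]*t)
                o.append((((Y-X)@N)*ok))
            if prior is not None: o.append(prior(q))
            return np.concatenate(o)
        so=least_squares(res,p,loss="soft_l1",f_scale=.4); p=so.x
    per=[]
    r=res(p);n=0
    for d,i,X,N,ok in obs: per.append((("T" if d is T else "S")+str(i),round(float(np.median(r[n:n+15])),2),int(ok.sum())));n+=15
    return p,per
E
python3 - <<'E'
from fit1 import *
pu=np.load("pu.npy");pc=np.load("pc.npy")
for use in ([(T,[0,1,2,3,4,6]),(S,[0,1,2,3,4,6])],[(T,[0,1,2,3,5,6]),(S,[0,1,3,6])],[(T,[0,1,2,3])]):
    p,per=fit(pu,unit_seg,use, prior=(lambda q:[(q[2]-.089)/.02]) ); print(p,np.degrees(p[3]),per)
    if len(use)>1 : np.save("pu1.npy",p)
for use in ([(T,range(6)),(S,range(6))],[(T,range(6))],[(S,range(6))]):
    q,per=fit(pc,cov_seg,use); print(q,np.degrees(q[2]),per)
    if len(use)>1: np.save("pc1.npy",q);qq=q
p=np.load("pu1.npy")
crop(T,280,165,400,245,6,"pics/a2.png",cov_seg(qq)); crop(T,180,165,260,245,7,"pics/b2.png",unit_seg(p))
crop(S,200,180,290,260,7,"pics/c2.png",unit_seg(p)); crop(S,245,170,325,220,8,"pics/d2.png",cov_seg(qq))
E
```

```text
[ 0.45143744  0.13374333  0.0866666  -0.21513657] -12.326417567622777 [('T0', -0.01, 11), ('T1', 0.2, 15), ('T2', 0.01, 15), ('T3', 0.0, 11), ('T4', -0.01, 15), ('T6', 0.01, 14), ('S0', 0.0, 7), ('S1', -0.28, 15), ('S2', 0.0, 13), ('S3', 0.03, 9), ('S4', 0.0, 3), ('S6', -0.24, 10)]
[ 0.45168094  0.1338397   0.08656438 -0.21598878] -12.37524548010094 [('T0', -0.01, 12), ('T1', 0.22, 15), ('T2', -0.01, 15), ('T3', 0.0, 11), ('T5', -0.03, 15), ('T6', 0.0, 14), ('S0', 0.0, 7), ('S1', -0.26, 15), ('S3', 0.0, 9), ('S6', -0.01, 10)]
[ 0.44901747  0.13256958  0.09427486 -0.20942949] -11.999426010994993 [('T0', 0.02, 12), ('T1', -0.02, 15), ('T2', -0.01, 15), ('T3', 0.0, 10)]
[ 0.54327109 -0.12900027  0.48578902] 27.83366079171898 [('T0', -0.44, 14), ('T1', 0.0, 0), ('T2', -0.5, 11), ('T3', 0.0, 6), ('T4', 0.0, 13), ('T5', 0.0, 4), ('S0', 0.0, 5), ('S1', 0.0, 0), ('S2', 0.0, 0), ('S3', 0.0, 2), ('S4', -0.25, 15), ('S5', 0.0, 0)]
[ 0.5437329  -0.1309791   0.48638804] 27.867981677468276 [('T0', -0.02, 14), ('T1', 0.0, 0), ('T2', 0.0, 1), ('T3', 0.0, 7), ('T4', -0.04, 13), ('T5', 0.0, 4)]
[ 0.5356249  -0.11358384  0.51165483] 29.315662318359088 [('S0', 0.43, 12), ('S1', 0.0, 3), ('S2', 0.31, 14), ('S3', 0.0, 3), ('S4', 0.01, 14), ('S5', 0.0, 0)]
```

View pics/b2.png

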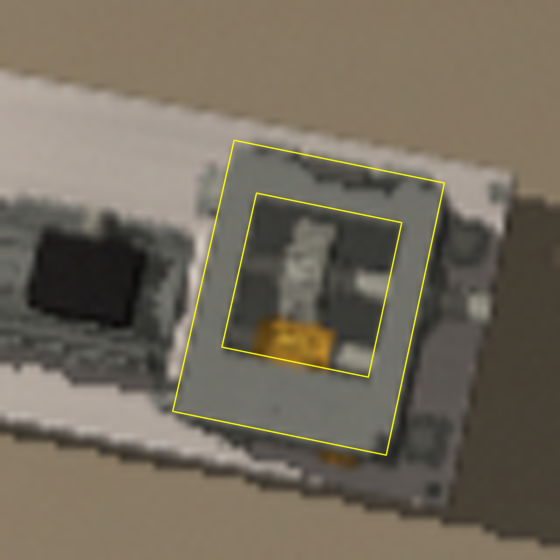

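View pics/c2.png

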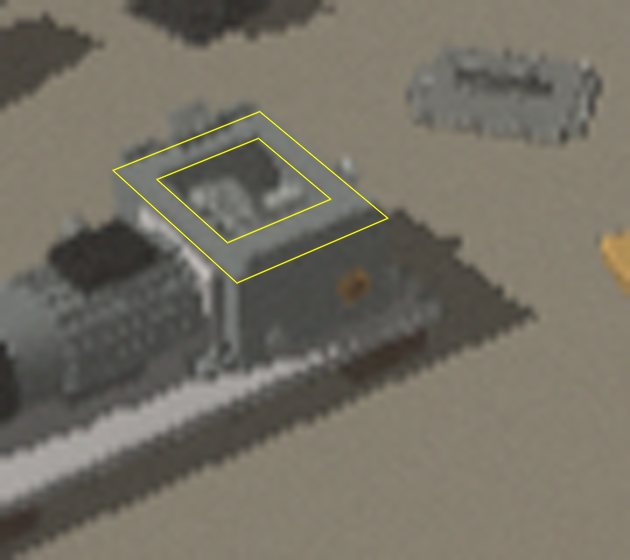

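View pics/a2.png

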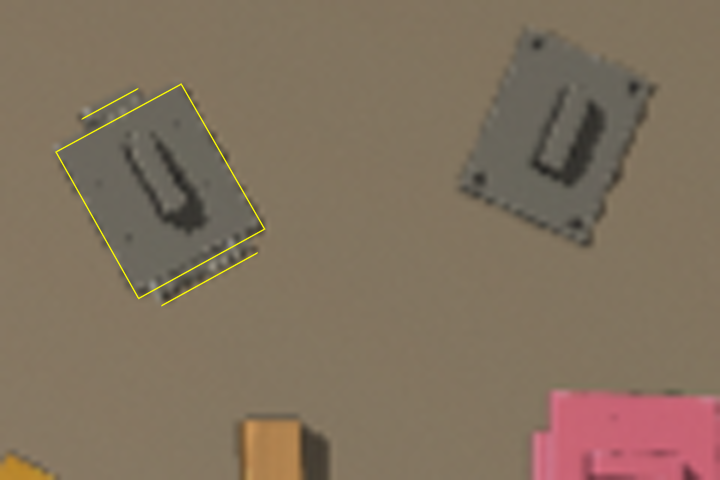

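View pics/d2.png

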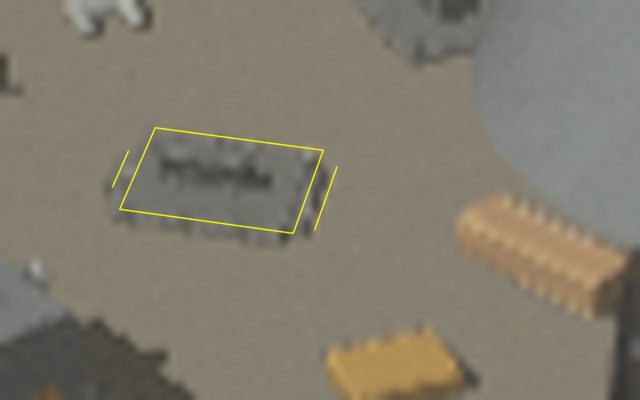

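```bash
cat > mv.py <<'E'
import numpy as np
from scipy.spatial.transform import Rotation as Ro
from cell import ctrl
from h import Rz,Ry
def toolrot(yaw,pitch=0.):
    # cover frame: yaw, then rear-raised pitch (about cover y, negative Ry raises +x)
    C=Rz(yaw)@Ry(-pitch); return np.column_stack([-C[:,2],C[:,1],C[:,0]])
def delta(pos,rot,cur=None):
    s=ctrl.read_state() if cur is None else cur
    R=np.array(s["tcp_rot"]); 
    w=Ro.from_matrix(R.T@rot).as_rotvec()/(np.pi/4); d=R.T@(np.array(pos)-s["tcp_pos"])/.12
    return np.round(w,4),np.round(d,4)
def st():
    s=ctrl.read_state(); print("t",round(s["clock"],2),"pos",np.round(s["tcp_pos"],4),"F",np.round(s["force"],2),"M",np.round(s["torque"],3),"op",round(s["opening"],4)); return s
E
python3 - <<'E'
from mv import *
for z in(.15,): print(delta((.547,-.128,z),toolrot(np.radians(28))))
E
```

```text
(array([-1.477e-01, -1.000e-04, -1.900e-03]), array([0.6348, 2.9672, 3.8567]))
```

move_arm --pt "0 0 0 0 0.1 0.13 -1" --pt "0 0 0 0 0.2 0.26 -1" --pt "0 0 0 0 0.31 0.4 -1" --pt "0 0 0 0 0.42 0.54 -1" --pt "0 0 0 0 0.53 0.69 -1" --pt "0 0 0 0 0.64 0.83 -1" --pt "0 0 0 0 0.75 0.97 -1" --pt "0 0 0 0 0.77 1.0 -1" --force 20

```text
clock: 0.77
tcp_pos: [0.3249, -0.4966, 0.2265]
tcp_rot: [[0.0, -0.366, 0.931], [0.001, 0.931, 0.366], [-1.0, 0.001, 0.0]]
force: [-1.8, -0.1, -0.5]
opening: 0.0873
```

move_arm --pt "0 0 0 0 0.1 0.13 -1" --pt "0 0 0 0 0.2 0.26 -1" --pt "0 0 0 0 0.31 0.4 -1" --pt "0 0 0 0 0.42 0.54 -1" --pt "0 0 0 0 0.53 0.69 -1" --pt "0 0 0 0 0.64 0.83 -1" --pt "0 0 0 0 0.75 0.97 -1" --pt "0 0 0 0 0.77 1.0 -1"

```text
clock: 1.43
tcp_pos: [0.403, -0.3673, 0.2265]
tcp_rot: [[0.0, -0.365, 0.931], [0.0, 0.931, 0.365], [-1.0, 0.0, 0.0]]
force: [-0.7, -0.3, 0.6]
opening: 0.0875
```

move_arm --pt "0 0 0 0 0.1 0.13 -1" --pt "0 0 0 0 0.2 0.26 -1" --pt "0 0 0 0 0.31 0.4 -1" --pt "0 0 0 0 0.42 0.54 -1" --pt "0 0 0 0 0.53 0.69 -1" --pt "0 0 0 0 0.64 0.83 -1" --pt "0 0 0 0 0.75 0.97 -1" --pt "0 0 0 0 0.77 1.0 -1"

```text
clock: 2.1
tcp_pos: [0.4812, -0.2379, 0.2264]
tcp_rot: [[-0.0, -0.365, 0.931], [0.0, 0.931, 0.365], [-1.0, 0.0, 0.0]]
force: [-0.0, 0.4, 0.1]
opening: 0.0875
```

Run:
```python
from mv import *
st()
print(delta((.547,-.128,.06),toolrot(np.radians(28))))
```

```text
t 2.1 pos [ 0.4812 -0.2379  0.2264] F [-0.01  0.36  0.13] M [-0.072  0.002  0.017] op 0.0875
(array([-1.459e-01,  1.000e-04, -2.000e-04]), array([1.3865, 0.6522, 0.845 ]))
```

move_arm --pt "-0.03 0 0 0.1 0.1 0.13 -1" --pt "-0.06 0 0 0.2 0.2 0.26 -1" --pt "-0.09 0 0 0.35 0.3 0.38 -1" --pt "-0.12 0 0 0.5 0.4 0.51 -1" --pt "-0.146 0 0 0.65 0.5 0.64 -1" --pt "-0.146 0 0 0.8 0.58 0.75 -1" --pt "-0.146 0 0 0.95 0.652 0.845 -1" --pt "-0.146 0 0 1.0 0.652 0.845 -1"

```text
clock: 2.77
tcp_pos: [0.5458, -0.1287, 0.1037]
tcp_rot: [[-0.003, -0.469, 0.883], [0.0, 0.883, 0.469], [-1.0, 0.002, -0.003]]
force: [-0.3, -0.8, 0.1]
opening: 0.0876
```

Run:
```python
from mv import *
from h import *
st()
print(delta((.547,-.128,.0085),toolrot(np.radians(28))))
grab(1)
T=load("top",1);S=load("side",1)
crop(T,260,140,360,240,6,"pics/a3.png"); crop(S,220,130,320,220,7,"pics/d3.png")
```

```text
t 2.77 pos [ 0.5458 -0.1287  0.1037] F [-0.29 -0.83  0.11] M [-0.023  0.097  0.002] op 0.0876
(array([-0.0003, -0.0038, -0.0021]), array([ 0.7934, -0.0013,  0.014 ]))
```

View pics/a3.png

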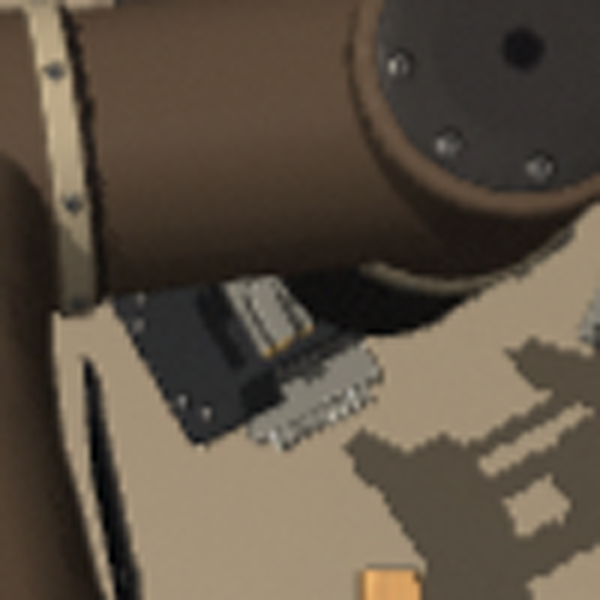

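View pics/d3.png

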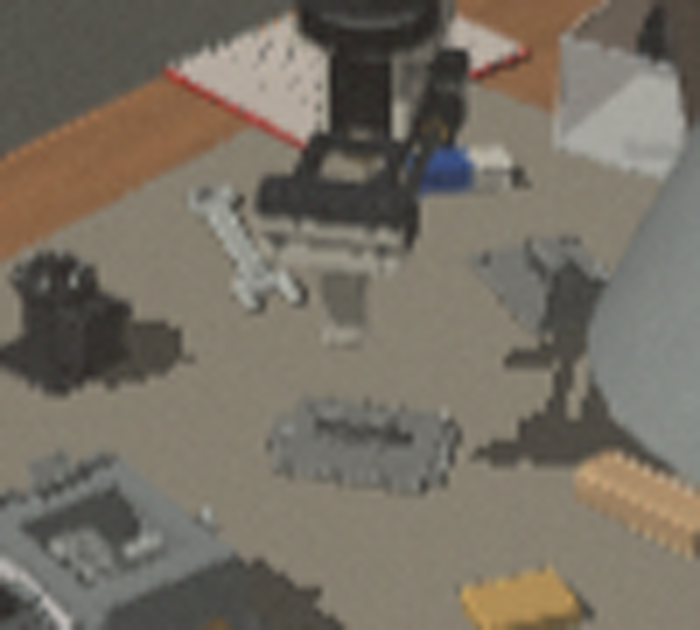

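move_arm --pt "0 -0.003 -0.002 0.15 0 0.01 -1" --pt "0 -0.004 -0.002 0.3 0 0.014 -1" --pt "0 -0.004 -0.002 0.45 0 0.014 -1" --pt "0 -0.004 -0.002 0.58 0 0.014 -1" --pt "0 -0.004 -0.002 0.68 0 0.014 -1" --pt "0 -0.004 -0.002 0.75 0 0.014 -1" --pt "0 -0.004 -0.002 0.78 0 0.014 -1" --pt "0 -0.004 -0.002 0.793 0 0.014 -1"

```text
clock: 3.53
tcp_pos: [0.5476, -0.1294, 0.0116]
tcp_rot: [[0.004, -0.468, 0.884], [-0.0, 0.884, 0.468], [-1.0, -0.002, 0.003]]
force: [0.2, 0.5, 0.4]
opening: 0.0878
```

Run:
```python
from mv import *
from h import *
st()
print(delta((.547,-.128,.008),toolrot(np.radians(28))))
grab(2)
T=load("top",2);S=load("side",2)
crop(T,260,140,360,240,6,"pics/a4.png"); crop(S,230,150,310,220,8,"pics/d4.png")
```

```text
t 3.53 pos [ 0.5476 -0.1294  0.0116] F [0.22 0.47 0.44] M [ 0.059  0.047 -0.004] op 0.0878
(array([-0.0022,  0.004 ,  0.0022]), array([0.0299, 0.0127, 0.0012]))
```

View pics/d4.png

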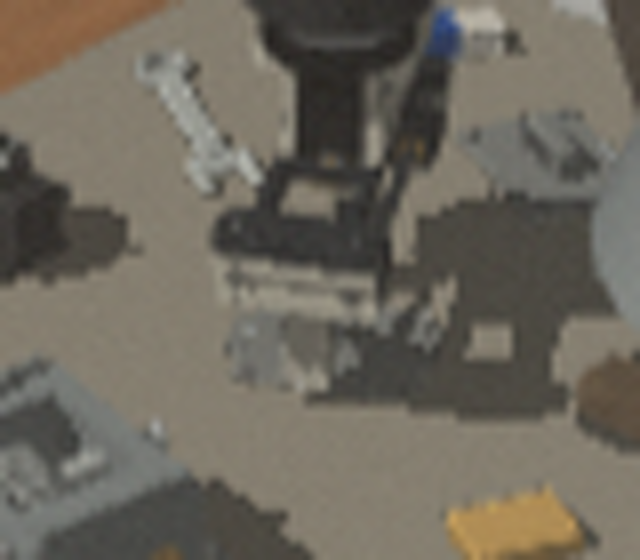

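move_arm --pt "0 0 0 0.02 0.01 0 -1" --pt "0 0 0 0.02 0.01 0 -1" --pt "0 0 0 0.02 0.01 0 0" --pt "0 0 0 0.02 0.01 0 0.3" --pt "0 0 0 0.02 0.01 0 0.6" --pt "0 0 0 0.02 0.01 0 1" --pt "0 0 0 0.02 0.01 0 1" --pt "0 0 0 0.02 0.01 0 1" --force 20

```text
clock: 4.3
tcp_pos: [0.5471, -0.1277, 0.009]
tcp_rot: [[0.004, -0.468, 0.883], [0.0, 0.884, 0.468], [-1.0, -0.002, 0.003]]
force: [0.4, -0.4, 0.5]
opening: 0.053
```

move_arm --pt "0 0 0 0 0 0 1" --pt "0 0 0 0 0 0 1" --pt "0 0 0 0 0 0 1" --pt "0 0 0 0 0 0 1" --pt "0 0 0 0 0 0 1" --pt "0 0 0 0 0 0 1" --pt "0 0 0 0 0 0 1" --pt "0 0 0 0 0 0 1"

```text
clock: 4.97
tcp_pos: [0.547, -0.1277, 0.009]
tcp_rot: [[0.003, -0.468, 0.884], [0.0, 0.884, 0.468], [-1.0, -0.001, 0.003]]
force: [0.2, 0.2, -0.5]
opening: 0.0137
```

Run:
```python
from mv import *
from h import *
s=st();print(s["tcp_rot"])
S=grab(3)["side"]; crop(S,230,150,310,220,8,"pics/d5.png")
```

```text
t 4.97 pos [ 0.547  -0.1277  0.009 ] F [ 0.21  0.24 -0.53] M [ 0.237  0.134 -0.024] op 0.0137
[[ 3.39919538e-03 -4.68356268e-01  8.83533164e-01]
 [ 1.08156631e-04  8.83538435e-01  4.68358647e-01]
 [-9.99994217e-01 -1.49648258e-03  3.05397560e-03]]
```

View pics/d5.png

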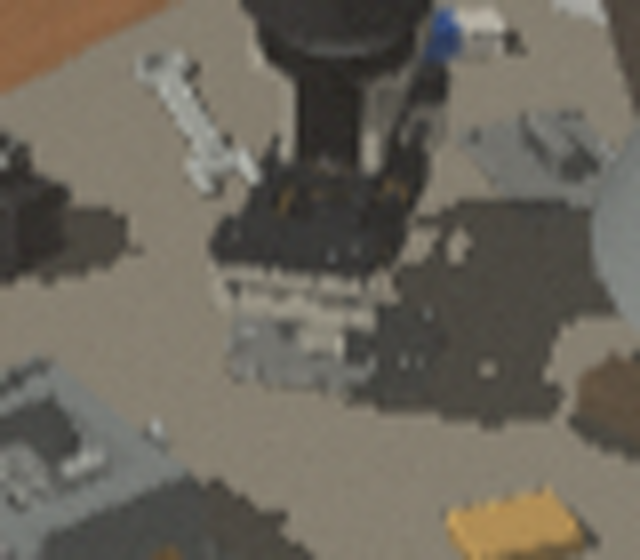

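move_arm --pt "0 0 0 -0.05 0 0 1" --pt "0 0 0 -0.15 0 0 1" --pt "0 0 0 -0.3 0 0 1" --pt "0 0 0 -0.45 0 0 1" --pt "0 0 0 -0.6 0 0 1" --pt "0 0 0 -0.75 0 0 1" --pt "0 0 0 -0.9 0 0 1" --pt "0 0 0 -1 0 0 1"

```text
clock: 5.73
tcp_pos: [0.5471, -0.1278, 0.1313]
tcp_rot: [[0.006, -0.469, 0.883], [-0.0, 0.883, 0.469], [-1.0, -0.003, 0.005]]
force: [1.6, -0.5, -1.2]
opening: 0.0135
```

move_arm --pt "0.1 0 0 0 0.1 0 1" --pt "0.2 0 0 0 0.25 0 1" --pt "0.33 0 0 0 0.4 0 1" --pt "0.46 0 0 0 0.55 0 1" --pt "0.59 0 0 0 0.7 0 1" --pt "0.72 0 0 0 0.85 0 1" --pt "0.83 0 0 0 1 0 1" --pt "0.9 0 0 0 1 0 1"

```text
clock: 6.4
tcp_pos: [0.489, -0.0201, 0.1293]
tcp_rot: [[0.004, 0.221, 0.975], [0.001, 0.975, -0.221], [-1.0, 0.001, 0.003]]
force: [0.3, -0.6, -1.4]
opening: 0.0135
```

```bash
cat >> mv.py <<'E'
TIP=np.array([.009,0,-.058])
def tcp_for(slot,lip_xyz,pitch,dyaw=0.,tip=None):
    """slot=(x,y,z,yaw); lip tip in slot frame"""
    tip=TIP if tip is None else tip
    R=toolrot(slot[3]+dyaw,pitch); L=np.array(slot[:3])+Rz(slot[3])@np.array(lip_xyz)
    return L-R@tip,R
E
python3 - <<'E'
from mv import *
st()
sl=(.4515,.1338,.0866,-.215)
p,R=tcp_for(sl,(.02,0,.05),np.radians(12)); print(p); print(delta(p,R))
E
```

```text
t 6.4 pos [ 0.489  -0.0201  0.1293] F [ 0.35 -0.55 -1.45] M [-0.113  0.006 -0.013] op 0.0135
[0.52463778 0.11782852 0.15746221]
(array([-0.0105, -0.2623, -0.0008]), array([-0.2327,  1.1869,  0.0357]))
```

move_arm --pt "0 -0.04 0 -0.1 0.1 0 1" --pt "0 -0.08 0 -0.2 0.25 0.01 1" --pt "-0.01 -0.12 0 -0.23 0.4 0.02 1" --pt "-0.01 -0.16 0 -0.23 0.55 0.03 1" --pt "-0.01 -0.2 0 -0.23 0.7 0.036 1" --pt "-0.01 -0.24 0 -0.23 0.85 0.036 1" --pt "-0.01 -0.262 0 -0.23 0.97 0.036 1" --pt "-0.01 -0.262 0 -0.23 1 0.036 1"

```text
clock: 7.07
tcp_pos: [0.5204, 0.0959, 0.1569]
tcp_rot: [[0.205, 0.208, 0.956], [-0.043, 0.978, -0.204], [-0.978, 0.0, 0.209]]
force: [-1.5, -0.2, -1.4]
opening: 0.014
```

Run:
```python
from mv import *
from h import *
s=st();print(s["tcp_rot"])
sl=(.4515,.1338,.0866,-.215)
p,R=tcp_for(sl,(.02,0,.05),np.radians(12)); print(p); print(delta(p,R))
o=grab(4); crop(o["top"],170,150,290,250,6,"pics/a6.png"); crop(o["side"],190,130,310,240,6,"pics/d6.png")
```

```text
t 7.07 pos [0.5204 0.0959 0.1569] F [-1.49 -0.15 -1.37] M [0.074 0.775 0.045] op 0.014
[[ 2.04593632e-01  2.08075309e-01  9.56475881e-01]
 [-4.32846912e-02  9.78112779e-01 -2.03523529e-01]
 [-9.77889504e-01  2.38854696e-04  2.09122121e-01]]
[0.52463778 0.11782852 0.15746221]
(array([ 0.0067,  0.0016, -0.0017]), array([-0.005 ,  0.1861, -0.0025]))
```

View pics/a6.png

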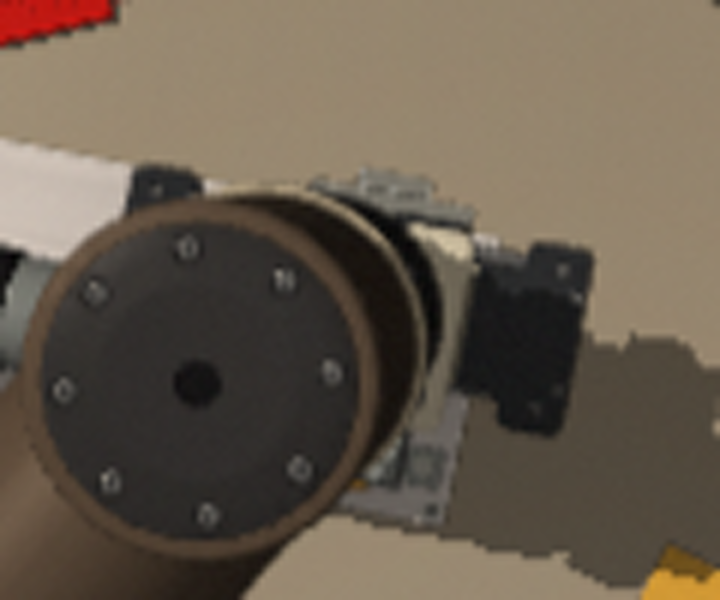

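View pics/d6.png

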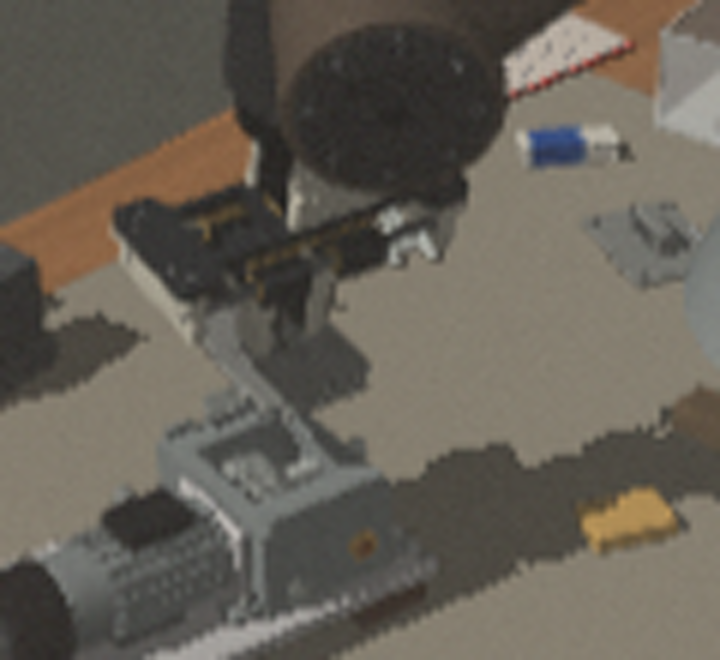

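```bash
cat > cov.py <<'E'
from fit1 import *
def cover_segs(pos,R,dx=0.,under=.009):
    """all cover edges in world from tool pose; dx: in-hand shift along tool z"""
    pos=np.array(pos);R=np.array(R)
    def w(x,y,z): # cover coords: x from lip tip, z above underside
        return pos+R@np.array([under-z,y,x-.058+dx])
    s={}
    def box(n,x0,x1,y,z0,z1):
        c=[(x0,-y),(x1,-y),(x1,y),(x0,y)]
        for i in range(4):
            for z,t in((z0,"b"),(z1,"t")): s[f"{n}{t}{i}"]=(w(*c[i],z),w(*c[(i+1)%4],z))
            s[f"{n}v{i}"]=(w(*c[i],z0),w(*c[i],z1))
    box("P",.009,.097,.038,0,.006); box("L",0,.009,.029,0,.004); box("R",.097,.106,.017,0,.004)
    return s
E
python3 - <<'E'
from cov import *
from mv import st
s=st()
T=load("top",4);S=load("side",4)
c=cover_segs(s["tcp_pos"],s["tcp_rot"])
crop(T,215,165,265,195,14,"pics/a7.png",[c[k] for k in c if "v" not in k and k[0] in "PR"]); crop(S,215,175,265,215,14,"pics/d7.png",[c[k] for k in c ])
E
```

```text
t 7.17 pos [0.5204 0.095  0.1567] F [-0.15 -0.11 -1.42] M [ 0.116  0.768 -0.031] op 0.014
```

View pics/a7.png

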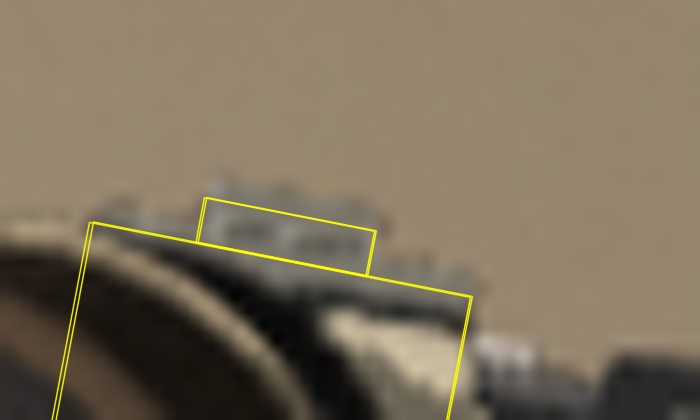

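View pics/d7.png

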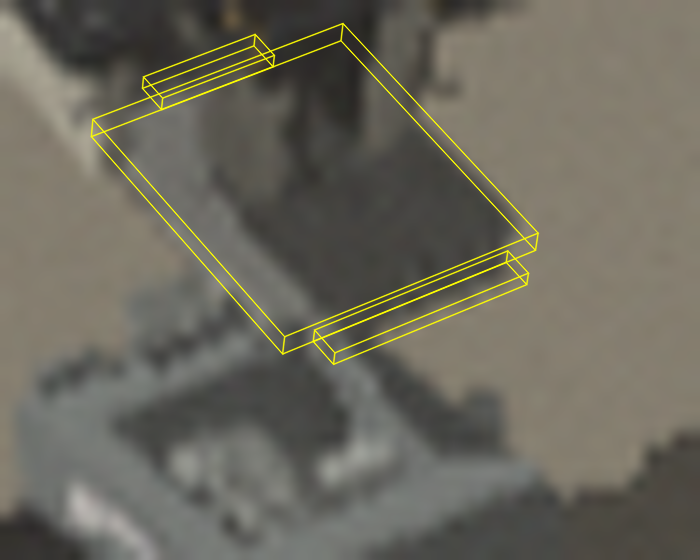

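Run:
```python
from cov import *
from mv import st
s=st()
S=load("side",4); S2=dict(S); 
g=S["pixels"].astype(float); S2["pixels"]=np.clip((g-40)*2.2,0,255).astype(np.uint8)
c=cover_segs(s["tcp_pos"],s["tcp_rot"])
crop(S2,225,180,260,207,20,"pics/d8.png"); 
im=cv2.imread("pics/d8.png"); crop(S2,225,180,260,207,20,"pics/d9.png",[c[k] for k in c])
```

```text
t 7.17 pos [0.5204 0.095  0.1567] F [-0.15 -0.11 -1.42] M [ 0.116  0.768 -0.031] op 0.014
```

View pics/d8.png

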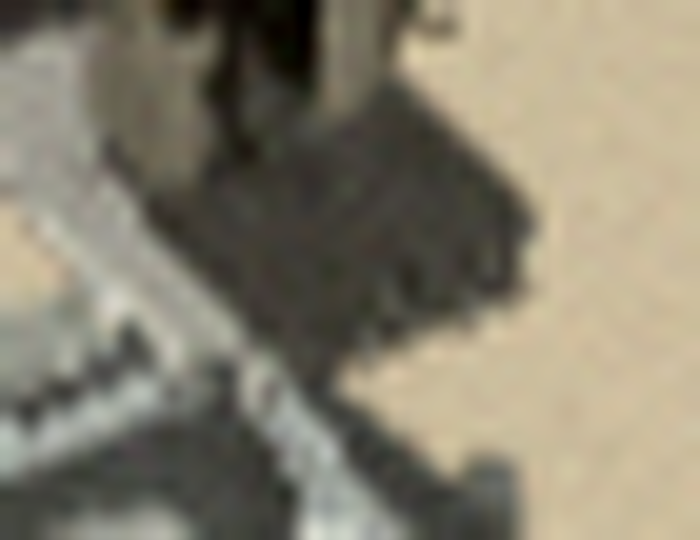

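View pics/d9.png

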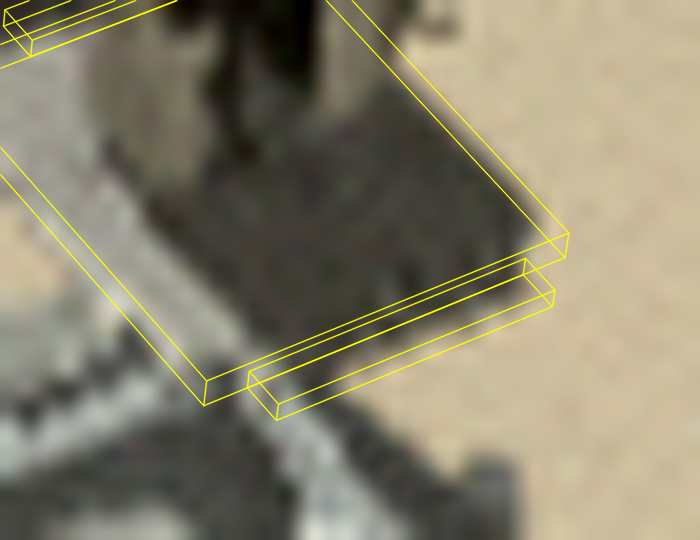

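```bash
cat > cal.py <<'E'
from cov import *
def shifted(d,du): 
    e=dict(d); e["cx"]=d["cx"]+du[0]; e["cy"]=d["cy"]+du[1]; return e
def calfit(T,S,pos,R,tk,sk,sp=.7,it=8,w=2.5):
    p=np.zeros(5) # dx(mm), top du, side du
    for k in range(it):
        ww=max(1.25,w*.85**k)
        c=cover_segs(pos,R,p[0]*1e-3); obs=[]
        for d,ks,i in((T,tk,1),(S,sk,3)):
            for key in ks:
                P,N,r,wt=edgeres(shifted(d,p[i:i+2]),*c[key],w=ww); obs.append((d,key,i,P+r[:,None]*N,N,wt>8))
        def res(q):
            c=cover_segs(pos,R,q[0]*1e-3);o=[]
            t=np.linspace(.08,.92,15)[:,None]
            for d,key,i,X,N,ok in obs:
                Y=proj(shifted(d,q[i:i+2]),c[key][0]*(1-t)+c[key][1]*t); o.append(((Y-X)@N)*ok/4)
            o.append(q[1:]/sp/1.0); o.append([q[0]/3]); return np.concatenate(o)
        p=least_squares(res,p,loss="soft_l1",f_scale=.3).x
    r=res(p)*4
    return p,[(o[1],round(float(np.median(r[15*j:15*j+15])),2),int(o[5].sum())) for j,o in enumerate(obs)]
E
python3 - <<'E'
from cal import *
from mv import st
s=st();T=load("top",4);S=load("side",4)
tk=["Rt1","Pt1","Rt0"]; sk=["Pt0","Lb3","Lt3","Pt2","Pb2"]
tk=["Rt1","Rt0","Rt2"]; 
for sk in (["Pt0","Lb3","Pb2"],["Pt0","Lb3"]):
  for w in (2.5,3.5):
    p,per=calfit(T,S,s["tcp_pos"],s["tcp_rot"],tk,sk,w=w); print(np.round(p,2),per)
c=cover_segs(s["tcp_pos"],s["tcp_rot"],p[0]*1e-3)
for d,a,n in((T,(215,165,265,195,14),"pics/a10.png"),(S,(215,175,265,215,14),"pics/d10.png")):
    i=1 if d is T else 3
    crop(shifted(d,p[i:i+2]),*a,n,[c[k] for k in c if "v" not in k])
E
```

```text
t 7.17 pos [0.5204 0.095  0.1567] F [-0.15 -0.11 -1.42] M [ 0.116  0.768 -0.031] op 0.014
[ 0.63 -0.   -0.   -0.1  -0.08] [('Rt1', 0.0, 0), ('Rt0', 0.0, 0), ('Rt2', 0.0, 0), ('Pt0', 0.01, 11), ('Lb3', 0.25, 12), ('Pb2', 0.0, 4)]
[ 0.61 -0.    0.   -0.1  -0.08] [('Rt1', 0.0, 0), ('Rt0', 0.0, 0), ('Rt2', 0.0, 0), ('Pt0', 0.0, 10), ('Lb3', 0.28, 12), ('Pb2', 0.0, 4)]
[ 0.61 -0.   -0.   -0.1  -0.08] [('Rt1', 0.0, 0), ('Rt0', 0.0, 0), ('Rt2', 0.0, 0), ('Pt0', 0.24, 11), ('Lb3', 0.24, 12)]
[ 0.6  -0.    0.   -0.08 -0.09] [('Rt1', 0.0, 0), ('Rt0', 0.0, 0), ('Rt2', 0.0, 0), ('Pt0', 0.25, 11), ('Lb3', 0.3, 12)]
```

View pics/a10.png

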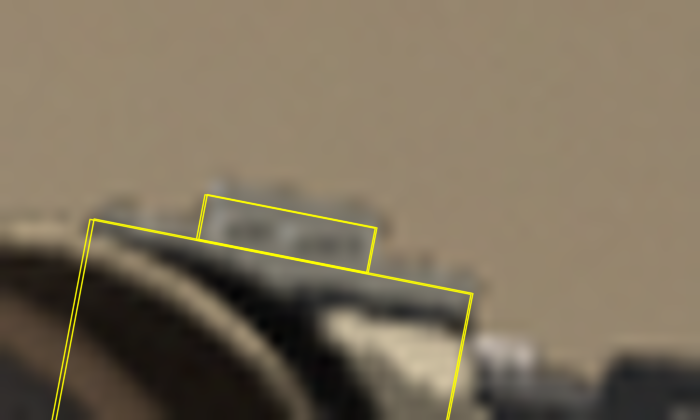

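View pics/d10.png

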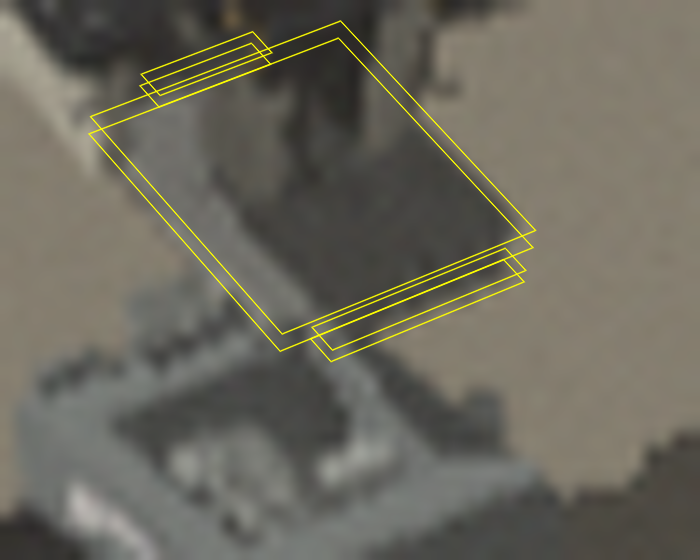

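move_arm --pt "0.007 0.002 -0.002 -0.005 0.05 0 1" --pt "0.007 0.002 -0.002 -0.005 0.1 0 1" --pt "0.007 0.002 -0.002 -0.005 0.15 0 1" --pt "0.007 0.002 -0.002 -0.005 0.19 0 1" --pt "0.007 0.002 -0.002 -0.005 0.194 0 1" --pt "0.007 0.002 -0.002 -0.005 0.194 0 1" --pt "0.007 0.002 -0.002 -0.005 0.194 0 1" --pt "0.007 0.002 -0.002 -0.005 0.194 0 1"

```text
clock: 7.83
tcp_pos: [0.5252, 0.117, 0.157]
tcp_rot: [[0.201, 0.216, 0.956], [-0.045, 0.976, -0.211], [-0.979, -0.001, 0.206]]
force: [0.6, -0.4, -1.2]
opening: 0.0139
```

Run:
```python
from mv import *
from cal import *
s=st(); o=grab(5); s=st(); pickle.dump(s,open("pics/s5.pkl","wb"))
T,S=o["top"],o["side"]
c=cover_segs(s["tcp_pos"],s["tcp_rot"])
def en(d): e=dict(d); g=d["pixels"].astype(float); e["pixels"]=np.clip((g-40)*2.2,0,255).astype(np.uint8); return e
crop(en(T),205,160,255,195,14,"pics/a11.png",[c[k] for k in c if "v" not in k])
crop(en(S),195,175,255,220,12,"pics/d11.png",[c[k] for k in c if "v" not in k])
crop(en(S),195,175,255,220,12,"pics/d12.png")
```

```text
t 7.83 pos [0.5252 0.117  0.157 ] F [ 0.56 -0.41 -1.16] M [ 0.107  0.701 -0.022] op 0.0139
t 7.93 pos [0.5253 0.1171 0.1571] F [ 0.18 -0.7  -1.09] M [ 0.134  0.69  -0.035] op 0.0136
```

View pics/a11.png

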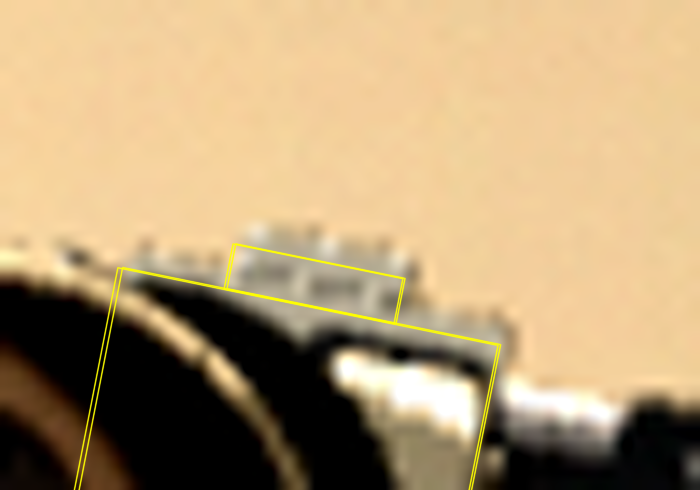

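View pics/d11.png

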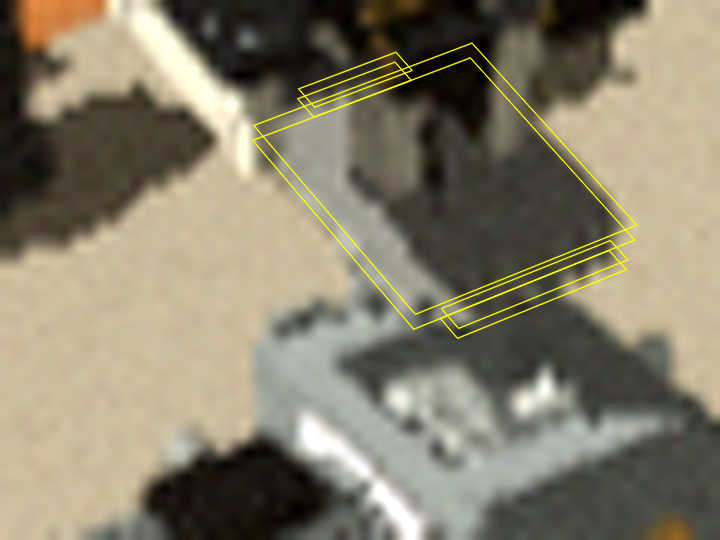

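View pics/d12.png

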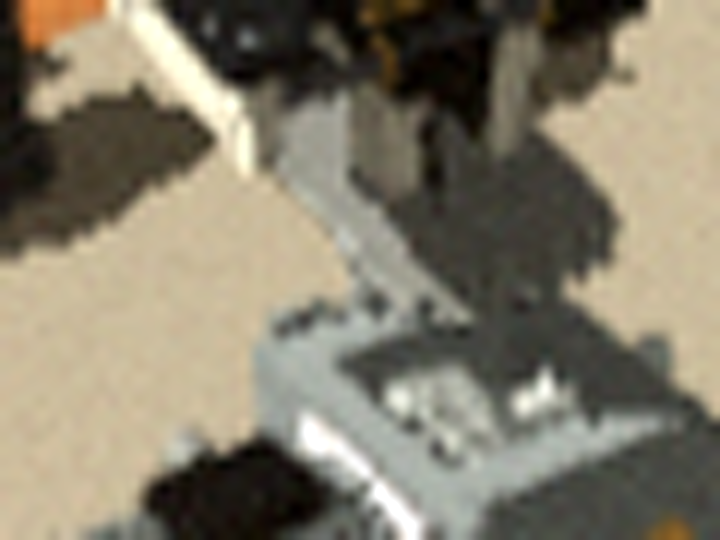

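Run:
```python
from cal import *
S=load("side",5); s=pickle.load(open("pics/s5.pkl","rb"))
e=dict(S); g=S["pixels"].astype(float); e["pixels"]=np.clip((g-30)*2.6,0,255).astype(np.uint8)
c=cover_segs(s["tcp_pos"],s["tcp_rot"])
a=(226,180,256,206,26)
crop(e,*a,"pics/x1.png"); crop(e,*a,"pics/x2.png",[c[k] for k in c if k[0] in"PL"])
x=np.hstack([cv2.imread("pics/x1.png"),cv2.imread("pics/x2.png")]); cv2.imwrite("pics/x.png",cv2.resize(x,None,fx=.51,fy=.51,interpolation=cv2.INTER_AREA))
```

```text
(no output)
```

View pics/x.png

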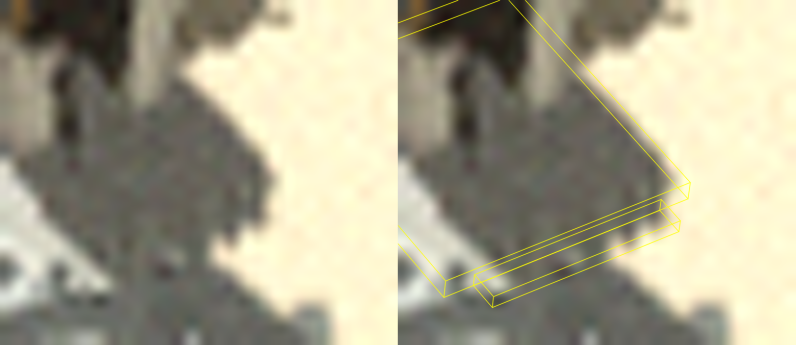

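```bash
cat > sc.py <<'E'
from cal import *
def chan(d,kind):
    p=d["pixels"].astype(np.float32)
    g=p[...,0]-p[...,2] if kind=="rb" else p.mean(2)
    return cv2.GaussianBlur(g,(0,0),.7)
def score(d,segs,shifts,kind="rb",signed=True):
    """segs list of (A,B,sgn): gradient along normal; sgn fixes polarity or 0"""
    g=chan(d,kind); gx=cv2.Sobel(g,cv2.CV_32F,1,0,ksize=3)/8; gy=cv2.Sobel(g,cv2.CV_32F,0,1,ksize=3)/8
    t=np.linspace(.04,.96,30)[:,None]; pts=[]
    out=np.zeros(len(shifts))
    for A,B in segs:
        P=proj(d,A*(1-t)+B*t); T_=P[-1]-P[0]; T_/=np.linalg.norm(T_); N=np.array([-T_[1],T_[0]])
        for k,s in enumerate(shifts):
            Q=(P+s).astype(np.float32)
            G=cv2.remap(gx,Q[:,:1],Q[:,1:],cv2.INTER_LINEAR)*N[0]+cv2.remap(gy,Q[:,:1],Q[:,1:],cv2.INTER_LINEAR)*N[1]
            out[k]+=np.abs(G.mean())
    return out
def best(d,segs,r=3.5,st=.1,kind="rb"):
    ax=np.arange(-r,r+.01,st); sh=np.array([(u,v) for v in ax for u in ax]); o=score(d,segs,sh,kind); i=o.argmax(); return sh[i],o[i],o.reshape(len(ax),-1)
def sub(seg,a,b): A,B=seg; return (A+(B-A)*a,A+(B-A)*b)
E
python3 - <<'E'
from sc import *
S=load("side",5);T=load("top",5); s=pickle.load(open("pics/s5.pkl","rb"))
c=cover_segs(s["tcp_pos"],s["tcp_rot"])
# side: right edge portion (Pt0: from lip end x=.009 to rear, y=-): visible first 60%; lip tip bottom, right part ; left edge Pb2 (x .097->.009 at y=+)
ss=[sub(c["Pt0"],0,.5),sub(c["Lb3"],.65,1.0),sub(c["Pb2"],.1,.75)]
print("cover side",best(S,ss)[:2], best(S,ss[:2])[:2])
tt=[c["Rt1"],c["Rt0"],c["Rt2"],sub(c["Pt1"],0,.27)]
print("cover top",best(T,tt)[:2],best(T,tt[:3])[:2])
# check with initial scene: cover on the bench
S0=load("side",0);T0=load("top",0)
from scipy.optimize import minimize
def segs0(p):
    x,y,a=p; R=np.column_stack([[0,0,-1],Rz(a)[:,1],Rz(a)[:,0]])
    pos=np.array([x,y,.009])+Rz(a)@[.004,0,0]; return cover_segs(pos,R)
def tot(p,d):
    c=segs0(p)
    if d is T0: k=["Pt0","Pt2","Lt3","Rt1","Pt1","Pb3"]
    else: k=["Pb0","Pb1","Pb2","Pb3"]
    k=[q for q in c if q[0]=="P" and q[1] in"t"]+["Lb3","Rb1","Lb0","Lb2","Rb0","Rb2"]
    return -score(d,[c[q] for q in k],np.zeros((1,2)))[0]
for d in(T0,S0):
    b=None
    for da in(-.02,0,.02):
        r=minimize(tot,[.5437,-.13,.487+da],args=(d,),method="Nelder-Mead",options=dict(initial_simplex=np.array([[.5437,-.13,.487+da],[.548,-.13,.487+da],[.5437,-.126,.487+da],[.5437,-.13,.51+da]])))
        if b is None or r.fun<b.fun:b=r
    print(b.x,np.degrees(b.x[2]),b.fun)
E
```

```text
cover side (array([-1. , -0.6]), np.float64(15.514545054037256)) (array([-1. , -0.7]), np.float64(10.352345612664532))
cover top (array([ 1. , -1.3]), np.float64(30.983281504381846)) (array([ 1. , -1.3]), np.float64(22.745951442437914))
[ 0.54525567 -0.12777787  0.47613666] 27.280620979418856 -56.47758100048141
[ 0.54635594 -0.12462441  0.48654867] 27.877185361243594 -34.92161715402903
```

```bash
cat > uf.py <<'E'
from sc import *
S0=load("side",0);T0=load("top",0)
def run(ts,ss,use_T,use_S,p0=(.4515,.1338,.0866,-.215),w0=2.5):
    T1=shifted(T0,ts);S1=shifted(S0,ss)
    return fit(p0,unit_seg,[(T1,use_T),(S1,use_S)],w0=w0,it=8),T1,S1
E
python3 - <<'E'
from uf import *
for ts,ss in (((1,-1.3),(-1,-.6)),((0,0),(0,0))):
  for uT,uS in(([0,1,2,3,5,6],[0,1,2,3,6]),([0,1,2,3,4,5,6],[0,1,2,3,4,6]),([0,1,2,3],[0,1,2,3]),([4,5,6],[4,5,6])):
    (p,per),T1,S1=run(ts,ss,uT,uS); print(np.round(p,4),round(np.degrees(p[3]),2),per)
    if ts[0] and uT==[0,1,2,3,5,6]: np.save("pu2.npy",p); crop(T1,180,165,250,245,8,"pics/b5.png",unit_seg(p)); crop(S1,205,180,275,250,8,"pics/c5.png",unit_seg(p))
E
```

```text
[ 0.4471  0.1363  0.088  -0.2174] -12.46 [('S0', 0.0, 13), ('S1', 0.22, 15), ('S2', -0.03, 15), ('S3', 0.0, 10), ('S5', -0.21, 15), ('S6', 0.02, 14), ('S0', 0.01, 8), ('S1', -0.03, 15), ('S2', 0.23, 13), ('S3', 0.0, 10), ('S6', 0.0, 11)]
[ 0.4471  0.1361  0.0881 -0.2149] -12.31 [('S0', -0.0, 12), ('S1', 0.25, 15), ('S2', 0.0, 15), ('S3', 0.0, 10), ('S4', -0.01, 15), ('S5', -0.24, 15), ('S6', 0.0, 14), ('S0', 0.0, 8), ('S1', -0.0, 15), ('S2', 0.25, 13), ('S3', 0.0, 10), ('S4', 0.0, 2), ('S6', 0.0, 11)]
[ 0.4461  0.1362  0.0888 -0.2136] -12.24 [('S0', -0.02, 12), ('S1', 0.0, 15), ('S2', 0.02, 15), ('S3', -0.01, 11), ('S0', 0.0, 7), ('S1', -0.0, 15), ('S2', 0.02, 13), ('S3', 0.0, 9)]
[ 0.4482  0.1385  0.0926 -0.2491] -14.27 [('S4', -0.28, 15), ('S5', -0.01, 15), ('S6', 0.0, 14), ('S4', 0.0, 2), ('S5', -0.26, 14), ('S6', -0.22, 10)]
[ 0.4518  0.1337  0.0865 -0.2167] -12.41 [('S0', 0.0, 11), ('S1', 0.25, 15), ('S2', -0.02, 15), ('S3', 0.0, 10), ('S5', -0.01, 15), ('S6', -0.02, 14), ('S0', 0.0, 7), ('S1', -0.26, 15), ('S2', -0.01, 13), ('S3', 0.01, 9), ('S6', -0.01, 10)]
[ 0.4517  0.1336  0.0866 -0.2151] -12.32 [('S0', -0.01, 11), ('S1', 0.24, 15), ('S2', 0.01, 15), ('S3', 0.0, 10), ('S4', -0.01, 15), ('S5', -0.01, 15), ('S6', 0.01, 14), ('S0', 0.0, 7), ('S1', -0.23, 15), ('S2', -0.03, 13), ('S3', 0.0, 9), ('S4', 0.0, 3), ('S6', -0.03, 10)]
[ 0.4509  0.1329  0.0874 -0.202 ] -11.58 [('S0', -0.02, 12), ('S1', 0.18, 15), ('S2', 0.01, 15), ('S3', 0.0, 10), ('S0', 0.0, 7), ('S1', -0.27, 15), ('S2', -0.01, 13), ('S3', 0.0, 10)]
[ 0.4527  0.1339  0.0833 -0.2249] -12.89 [('S4', -0.02, 15), ('S5', 0.01, 15), ('S6', -0.01, 14), ('S4', 0.0, 3), ('S5', -0.01, 13), ('S6', 0.0, 11)]
```

View pics/b5.png

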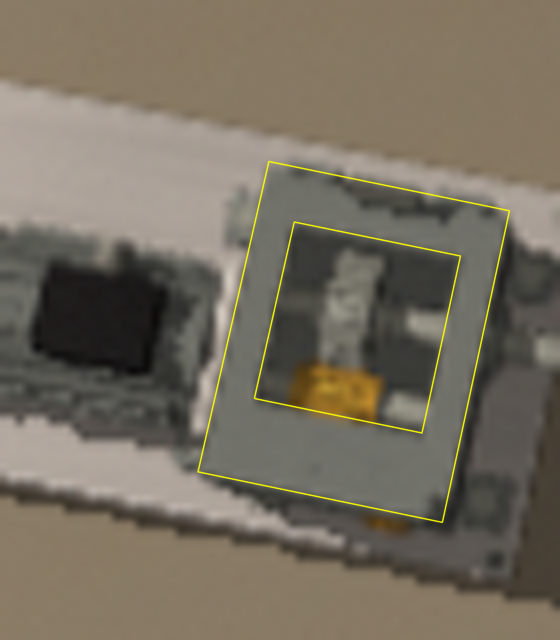

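View pics/c5.png

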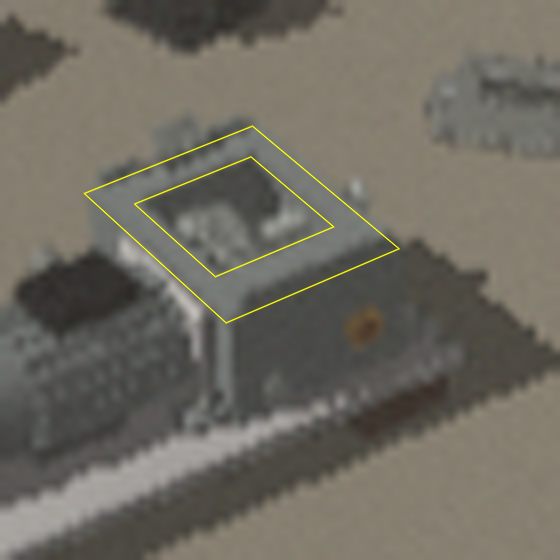

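```bash
cat >> mv.py <<'E'
SL=(.4470,.1362,.0882,-.2165)
def lipnow(s=None):
    s=s or ctrl.read_state(); L=np.array(s["tcp_pos"])+np.array(s["tcp_rot"])@TIP
    l=Rz(SL[3]).T@(L-SL[:3]); C=Rz(SL[3]).T@np.array(s["tcp_rot"]); z=C[:,2]
    return np.round(l*1e3,2),"pitch",round(np.degrees(np.arcsin(z[2])),2),"dyaw",round(np.degrees(np.arctan2(z[1],z[0])),2),"F_slot",np.round(Rz(SL[3]).T@s["force"],2)
def go(l,pitch):
    p,R=tcp_for(SL,np.array(l)*1e-3,np.radians(pitch)); return delta(p,R)
E
python3 - <<'E'
from mv import *
print(lipnow()); print(go((14,0,12),12))
E
```

```text
(array([25.69, -1.81, 48.15]), 'pitch', np.float64(11.89), 'dyaw', np.float64(-0.05), 'F_slot', array([ 0.33, -0.65, -1.09]))
(array([-0.0011, -0.0024,  0.0008]), array([ 0.2738,  0.0155, -0.1575]))
```

move_arm --pt "0 -0.002 0 0.05 0.015 -0.03 1" --pt "0 -0.002 0 0.1 0.015 -0.06 1" --pt "0 -0.002 0 0.15 0.015 -0.09 1" --pt "0 -0.002 0 0.2 0.015 -0.12 1" --pt "0 -0.002 0 0.25 0.015 -0.15 1" --pt "0 -0.002 0 0.274 0.015 -0.158 1" --pt "0 -0.002 0 0.274 0.015 -0.158 1" --pt "0 -0.002 0 0.274 0.015 -0.158 1"

```text
clock: 8.6
tcp_pos: [0.5143, 0.1216, 0.1209]
tcp_rot: [[0.202, 0.215, 0.955], [-0.045, 0.977, -0.21], [-0.978, -0.001, 0.208]]
force: [0.2, 0.0, -0.9]
opening: 0.0141
```

Run:
```python
from mv import *
from sc import *
print(lipnow()); 
o=grab(6); s=st(); pickle.dump(s,open("pics/s6.pkl","wb"));print(lipnow())
S,T=o["side"],o["top"]
c=cover_segs(s["tcp_pos"],s["tcp_rot"])
tt=[c["Rt1"],c["Rt0"],c["Rt2"],sub(c["Pt1"],0,.27)]
print("cover top",best(T,tt)[:2],best(T,tt[:3])[:2])
e=shifted(S,(-1,-.6)); g=S["pixels"].astype(float); e["pixels"]=np.clip((g-30)*2.6,0,255).astype(np.uint8)
crop(e,200,180,260,225,13,"pics/y1.png"); crop(e,200,180,260,225,13,"pics/y2.png",[c[k] for k in c if k[0] in"PLR"]+unit_seg(SL))
e=shifted(T,(1,-1.3)); crop(e,195,155,260,195,12,"pics/y3.png",[c[k] for k in c if k[0] in"PLR"])
```

```text
(array([13.97,  0.2 , 11.84]), 'pitch', np.float64(11.98), 'dyaw', np.float64(-0.02), 'F_slot', array([ 0.14,  0.08, -0.92]))
t 8.7 pos [0.5146 0.1218 0.1213] F [-0.13  0.3  -0.12] M [ 0.096  0.758 -0.008] op 0.0141
(array([14.24,  0.49, 12.26]), 'pitch', np.float64(12.01), 'dyaw', np.float64(-0.04), 'F_slot', array([-0.19,  0.26, -0.12]))
cover top (array([ 0.9, -1.6]), np.float64(19.19286109881968)) (array([ 0.9, -1.4]), np.float64(15.558804730078084))
```

View pics/y1.png

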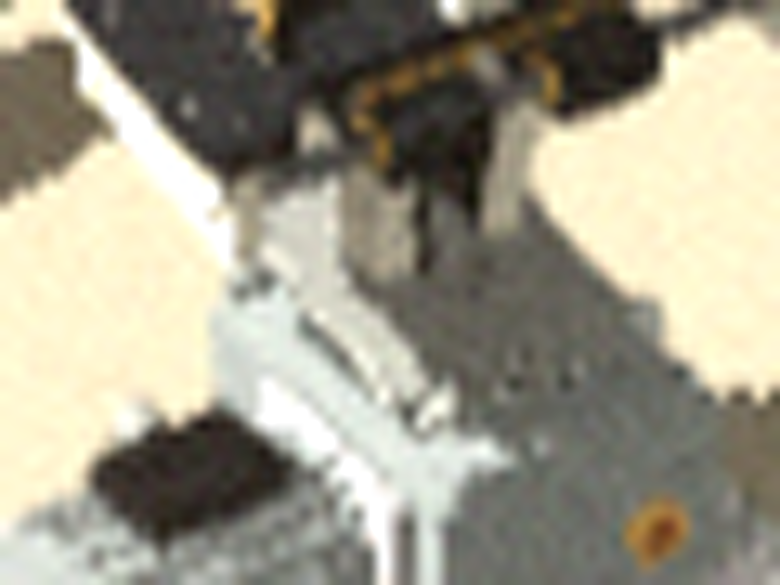

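View pics/y2.png

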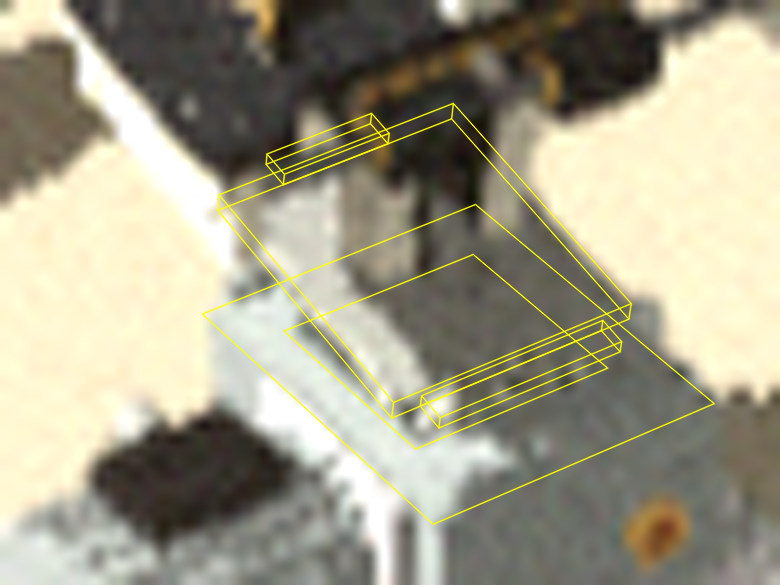

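View pics/y3.png

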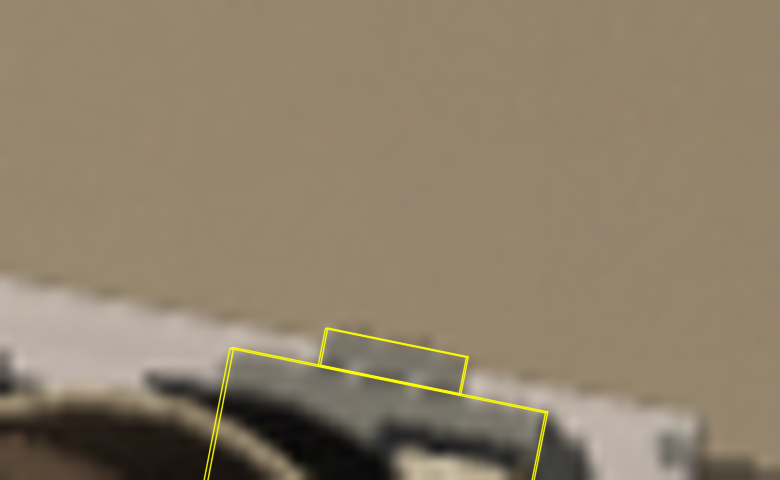

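Run:
```python
from mv import *
print(lipnow());print(go((11,0.,4),12))
```

```text
(array([14.24,  0.49, 12.26]), 'pitch', np.float64(12.01), 'dyaw', np.float64(-0.04), 'F_slot', array([-0.19,  0.26, -0.12]))
(array([-0.0009,  0.0002,  0.0002]), array([ 0.0618, -0.0038, -0.0407]))
```

move_arm --pt "0 0 0 0.015 -0.004 -0.01 1" --pt "0 0 0 0.03 -0.004 -0.02 1" --pt "0 0 0 0.045 -0.004 -0.03 1" --pt "0 0 0 0.062 -0.004 -0.041 1" --pt "0 0 0 0.062 -0.004 -0.041 1" --pt "0 0 0 0.062 -0.004 -0.041 1" --pt "0 0 0 0.062 -0.004 -0.041 1" --pt "0 0 0 0.062 -0.004 -0.041 1"

```text
clock: 9.37
tcp_pos: [0.5111, 0.1219, 0.1128]
tcp_rot: [[0.203, 0.216, 0.955], [-0.045, 0.976, -0.211], [-0.978, -0.0, 0.208]]
force: [0.2, -0.7, -1.1]
opening: 0.0137
```

Run:
```python
from mv import *
print(lipnow());st();print(go((11,0.,2),12))
```

```text
(array([10.77, -0.2 ,  3.75]), 'pitch', np.float64(11.99), 'dyaw', np.float64(-0.04), 'F_slot', array([ 0.39, -0.64, -1.07]))
t 9.37 pos [0.5111 0.1219 0.1128] F [ 0.25 -0.71 -1.07] M [0.11  0.755 0.046] op 0.0137
(array([-0.0009, -0.0002,  0.0006]), array([ 0.0146,  0.002 , -0.0012]))
```

move_arm --pt "0 0 0 0.004 0 0 1" --pt "0 0 0 0.008 0 -0.001 1" --pt "0 0 0 0.012 0 -0.001 1" --pt "0 0 0 0.0145 0.001 -0.001 1" --pt "0 0 0 0.0145 0.001 -0.001 1" --pt "0 0 0 0.0145 0.001 -0.001 1" --pt "0 0 0 0.0145 0.001 -0.001 1" --pt "0 0 0 0.0145 0.001 -0.001 1"

```text
clock: 10.03
tcp_pos: [0.5112, 0.1218, 0.1111]
tcp_rot: [[0.203, 0.216, 0.955], [-0.045, 0.976, -0.211], [-0.978, -0.0, 0.208]]
force: [-0.4, -0.8, 2.2]
opening: 0.0138
```

move_arm --pt "0 0 0 0.002 0 0 1" --pt "0 0 0 0.004 0 -0.001 1" --pt "0 0 0 0.006 0 -0.001 1" --pt "0 0 0 0.008 0 -0.0017 1" --pt "0 0 0 0.008 0 -0.0017 1" --pt "0 0 0 0.008 0 -0.0017 1" --pt "0 0 0 0.008 0 -0.0017 1" --pt "0 0 0 0.008 0 -0.0017 1"

```text
clock: 10.7
tcp_pos: [0.5116, 0.1219, 0.1109]
tcp_rot: [[0.204, 0.215, 0.955], [-0.045, 0.977, -0.211], [-0.978, -0.0, 0.209]]
force: [-4.9, -2.6, 10.9]
opening: 0.0136
```

Run:
```python
from mv import *
print(lipnow());st();print(go((11,0.,0),12))
```

```text
(array([11.29, -0.1 ,  1.82]), 'pitch', np.float64(12.04), 'dyaw', np.float64(-0.04), 'F_slot', array([-4.19, -3.61, 10.86]))
t 10.7 pos [0.5116 0.1219 0.1109] F [-4.86 -2.63 10.86] M [-0.745  1.693 -0.242] op 0.0136
(array([-0.0008,  0.001 ,  0.0003]), array([ 0.0147,  0.0011, -0.0055]))
```

move_arm --pt "0 0 0 -0.004 0 0.001 1" --pt "0 0 0 -0.008 0 0.0017 1" --pt "0 0 0 -0.008 0 0.0017 1" --pt "0 0 0 -0.008 0 0.0017 1" --pt "0 0 0 -0.008 0 0.0017 1" --pt "0 0 0 -0.008 0 0.0017 1" --pt "0 0 0 -0.008 0 0.0017 1" --pt "0 0 0 -0.008 0 0.0017 1"

```text
clock: 11.37
tcp_pos: [0.5114, 0.122, 0.1111]
tcp_rot: [[0.203, 0.215, 0.955], [-0.045, 0.977, -0.211], [-0.978, -0.0, 0.208]]
force: [-0.2, -0.3, 3.0]
opening: 0.0141
```

Run:
```python
from mv import *
from sc import *
print(lipnow()); 
o=grab(7); s=st(); pickle.dump(s,open("pics/s7.pkl","wb"));print(lipnow())
S,T=o["side"],o["top"]
c=cover_segs(s["tcp_pos"],s["tcp_rot"])
e=shifted(S,(-1,-.6)); g=S["pixels"].astype(float); e["pixels"]=np.clip((g-30)*2.6,0,255).astype(np.uint8)
crop(e,205,185,260,225,14,"pics/z1.png"); crop(e,205,185,260,225,14,"pics/z2.png",[c[k] for k in c if k[0] in"PLR"]+unit_seg(SL))
```

```text
(array([11.09,  0.  ,  2.05]), 'pitch', np.float64(12.0), 'dyaw', np.float64(-0.04), 'F_slot', array([-0.08, -0.33,  2.98]))
t 11.47 pos [0.5114 0.122  0.1111] F [-0.41 -0.04  3.63] M [-0.125  0.386 -0.052] op 0.0135
(array([11.09, -0.03,  2.04]), 'pitch', np.float64(12.0), 'dyaw', np.float64(-0.04), 'F_slot', array([-0.39, -0.12,  3.63]))
```

View pics/z1.png

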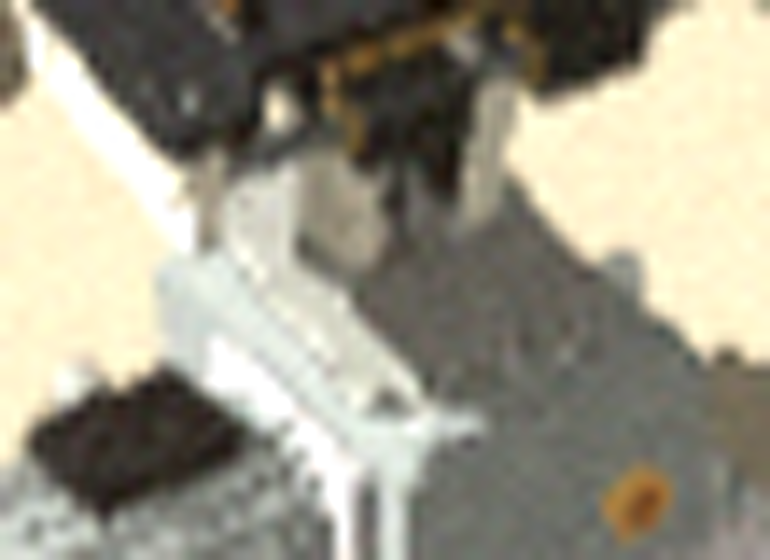

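View pics/z2.png

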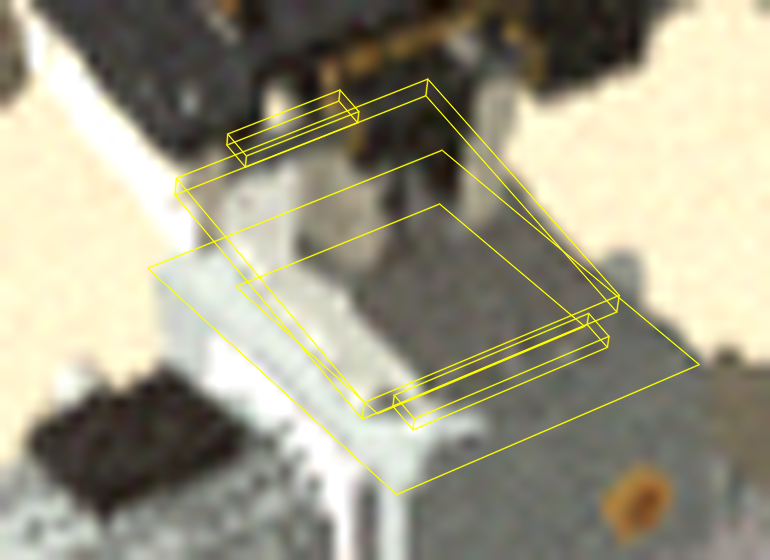

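move_arm --pt "0 0 0 -0.0017 0 -0.008 1" --pt "0 0 0 -0.0034 0 -0.016 1" --pt "0 0 0 -0.005 0 -0.024 1" --pt "0 0 0 -0.007 0 -0.032 1" --pt "0 0 0 -0.0085 0 -0.04 1" --pt "0 0 0 -0.0085 0 -0.04 1" --pt "0 0 0 -0.0085 0 -0.04 1" --pt "0 0 0 -0.0085 0 -0.04 1"

```text
clock: 12.13
tcp_pos: [0.5063, 0.1229, 0.1109]
tcp_rot: [[0.202, 0.216, 0.955], [-0.045, 0.976, -0.211], [-0.978, -0.0, 0.207]]
force: [-1.1, 0.2, 1.2]
opening: 0.0138
```

Run:
```python
from mv import *
print(lipnow());st();print(go((4,0.,2),12))
```

```text
(array([ 5.87, -0.19,  1.87]), 'pitch', np.float64(11.97), 'dyaw', np.float64(-0.04), 'F_slot', array([-1.09, -0.04,  1.19]))
t 12.13 pos [0.5063 0.1229 0.1109] F [-1.08  0.2   1.19] M [ 0.337  0.613 -0.014] op 0.0138
(array([-0.0009, -0.0006,  0.0008]), array([-0.0045,  0.0019, -0.0151]))
```

move_arm --pt "0 0 0 -0.0005 0.001 -0.003 1" --pt "0 0 0 -0.001 0.001 -0.006 1" --pt "0 0 0 -0.002 0.001 -0.009 1" --pt "0 0 0 -0.0025 0.001 -0.012 1" --pt "0 0 0 -0.003 0.001 -0.015 1" --pt "0 0 0 -0.003 0.001 -0.015 1" --pt "0 0 0 -0.003 0.001 -0.015 1" --pt "0 0 0 -0.003 0.001 -0.015 1"

```text
clock: 12.8
tcp_pos: [0.5046, 0.1234, 0.111]
tcp_rot: [[0.203, 0.216, 0.955], [-0.045, 0.976, -0.211], [-0.978, -0.0, 0.208]]
force: [1.4, 0.5, 1.9]
opening: 0.0139
```

Run:
```python
from mv import *
print(lipnow());st();print(go((2.5,0.,2),12))
```

```text
(array([ 4.16, -0.05,  1.93]), 'pitch', np.float64(11.98), 'dyaw', np.float64(-0.04), 'F_slot', array([1.3 , 0.78, 1.93]))
t 12.8 pos [0.5046 0.1234 0.111 ] F [1.44 0.49 1.93] M [ 0.017  0.241 -0.005] op 0.0139
(array([-0.0009, -0.0004,  0.0007]), array([-0.0036,  0.0007, -0.0135]))
```

Continue forward 1.5 mm.

move_arm --pt "0 0 0 -0.0005 0 -0.003 1" --pt "0 0 0 -0.001 0 -0.006 1" --pt "0 0 0 -0.0015 0 -0.009 1" --pt "0 0 0 -0.0025 0 -0.012 1" --pt "0 0 0 -0.0025 0 -0.013 1" --pt "0 0 0 -0.0025 0 -0.013 1" --pt "0 0 0 -0.0025 0 -0.013 1" --pt "0 0 0 -0.0025 0 -0.013 1"

```text
clock: 13.47
tcp_pos: [0.5031, 0.1237, 0.1109]
tcp_rot: [[0.203, 0.216, 0.955], [-0.045, 0.976, -0.211], [-0.978, -0.0, 0.208]]
force: [1.8, -0.6, 2.3]
opening: 0.0137
```

Run:
```python
from mv import *
print(lipnow());st();print(go((1,0.,2),12))
```

```text
(array([ 2.59, -0.09,  1.89]), 'pitch', np.float64(11.98), 'dyaw', np.float64(-0.04), 'F_slot', array([ 1.84, -0.2 ,  2.32]))
t 13.47 pos [0.5031 0.1237 0.1109] F [ 1.76 -0.6   2.32] M [-0.289  0.106 -0.009] op 0.0137
(array([-0.0009, -0.0004,  0.0008]), array([-0.0038,  0.001 , -0.0128]))
```

move_arm --pt "0 0 0 -0.0005 0 -0.003 1" --pt "0 0 0 -0.001 0 -0.006 1" --pt "0 0 0 -0.0015 0 -0.009 1" --pt "0 0 0 -0.0025 0.001 -0.012 1" --pt "0 0 0 -0.0025 0.001 -0.013 1" --pt "0 0 0 -0.0025 0.001 -0.013 1" --pt "0 0 0 -0.0025 0.001 -0.013 1" --pt "0 0 0 -0.0025 0.001 -0.013 1"

```text
clock: 14.13
tcp_pos: [0.5016, 0.1242, 0.1109]
tcp_rot: [[0.203, 0.216, 0.955], [-0.045, 0.976, -0.211], [-0.978, -0.001, 0.208]]
force: [2.1, -2.4, 2.2]
opening: 0.0138
```

Run:
```python
from mv import *
print(lipnow());st()
```

```text
(array([1.02, 0.01, 1.9 ]), 'pitch', np.float64(11.98), 'dyaw', np.float64(-0.04), 'F_slot', array([ 2.52, -1.88,  2.24]))
t 14.13 pos [0.5016 0.1242 0.1109] F [ 2.06 -2.38  2.24] M [-0.75  -0.23  -0.101] op 0.0138
```

move_arm --pt "0 0 0 -0.0005 -0.002 -0.003 1" --pt "0 0 0 -0.001 -0.003 -0.006 1" --pt "0 0 0 -0.0015 -0.003 -0.008 1" --pt "0 0 0 -0.0018 -0.003 -0.008 1" --pt "0 0 0 -0.0018 -0.003 -0.008 1" --pt "0 0 0 -0.0018 -0.003 -0.008 1" --pt "0 0 0 -0.0018 -0.003 -0.008 1" --pt "0 0 0 -0.0018 -0.003 -0.008 1"

```text
clock: 14.8
tcp_pos: [0.5006, 0.1242, 0.1109]
tcp_rot: [[0.203, 0.216, 0.955], [-0.045, 0.976, -0.211], [-0.978, -0.0, 0.208]]
force: [1.1, 0.4, 2.6]
opening: 0.0139
```

Run:
```python
from mv import *
from sc import *
print(lipnow());s=st()
S=grab(8,("side",))["side"]
e=shifted(S,(-1,-.6)); g=S["pixels"].astype(float); e["pixels"]=np.clip((g-30)*2.6,0,255).astype(np.uint8)
c=cover_segs(s["tcp_pos"],s["tcp_rot"])
crop(e,205,185,260,225,14,"pics/w1.png"); 
e["pixels"]=np.clip((g-50)*4,0,255).astype(np.uint8)
crop(e,225,190,260,220,20,"pics/w2.png");
```

```text
(array([ 0.05, -0.16,  1.89]), 'pitch', np.float64(11.99), 'dyaw', np.float64(-0.04), 'F_slot', array([1.01, 0.65, 2.57]))
t 14.8 pos [0.5006 0.1242 0.1109] F [1.12 0.42 2.57] M [-0.055 -0.075 -0.038] op 0.0139
```

View pics/w1.png

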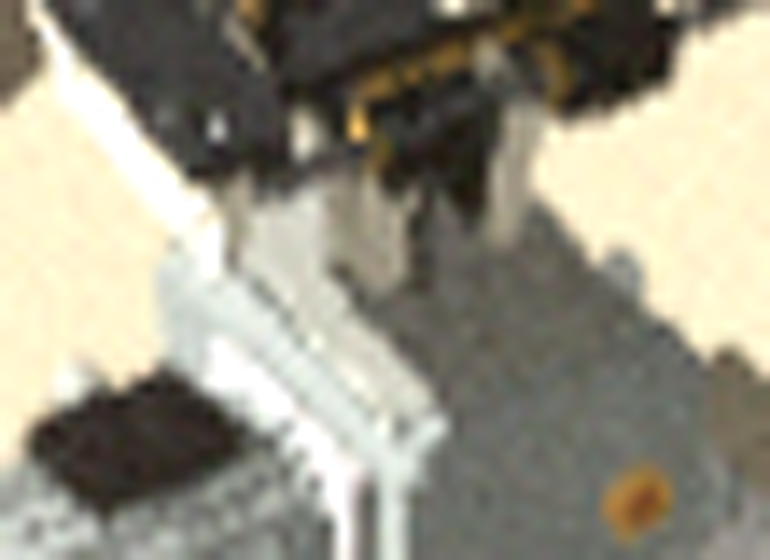

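View pics/w2.png

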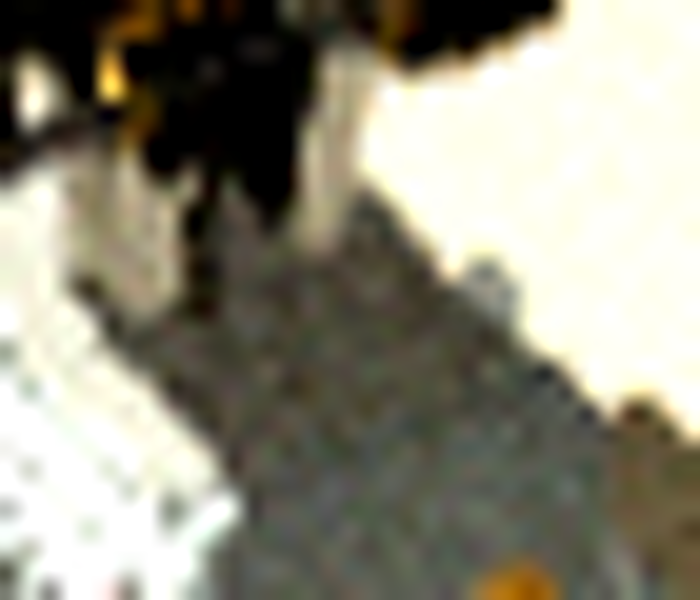

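move_arm --pt "0 0 0 -0.0005 0 -0.003 1" --pt "0 0 0 -0.001 0 -0.006 1" --pt "0 0 0 -0.0015 0 -0.008 1" --pt "0 0 0 -0.002 0 -0.01 1" --pt "0 0 0 -0.002 0 -0.01 1" --pt "0 0 0 -0.002 0 -0.01 1" --pt "0 0 0 -0.002 0 -0.01 1" --pt "0 0 0 -0.002 0 -0.01 1"

```text
clock: 15.52
tcp_pos: [0.5, 0.1245, 0.1113]
tcp_rot: [[0.204, 0.215, 0.955], [-0.045, 0.977, -0.21], [-0.978, -0.0, 0.209]]
force: [6.7, -3.3, 0.6]
opening: 0.0139
```

Run:
```python
from mv import *
print(lipnow());st()
```

```text
(array([-0.58, -0.01,  2.21]), 'pitch', np.float64(12.04), 'dyaw', np.float64(-0.02), 'F_slot', array([ 7.21, -1.78,  0.62]))
t 15.52 pos [0.5    0.1245 0.1113] F [ 6.66 -3.29  0.62] M [-0.942 -1.898 -0.059] op 0.0139
```

move_arm --pt "0 0 0 -0.003 0 0.005 1" --pt "0 0 0 -0.005 0 0.005 1" --pt "0 0 0 -0.007 0 0.0055 1" --pt "0 0 0 -0.007 0 0.0055 1" --pt "0 0 0 -0.007 0 0.0055 1" --pt "0 0 0 -0.007 0 0.0055 1" --pt "0 0 0 -0.007 0 0.0055 1" --pt "0 0 0 -0.007 0 0.0055 1"

```text
clock: 16.18
tcp_pos: [0.4998, 0.1244, 0.1117]
tcp_rot: [[0.203, 0.215, 0.955], [-0.045, 0.977, -0.211], [-0.978, -0.0, 0.208]]
force: [6.2, -0.5, -2.5]
opening: 0.014
```

Run:
```python
from mv import *
print(lipnow());st()
```

```text
(array([-0.73, -0.17,  2.67]), 'pitch', np.float64(11.98), 'dyaw', np.float64(-0.03), 'F_slot', array([ 6.12,  0.86, -2.55]))
t 16.18 pos [0.4998 0.1244 0.1117] F [ 6.16 -0.48 -2.55] M [-0.093 -1.201  0.016] op 0.014
```

move_arm --pt "0 0 0 -0.003 0 0.003 1" --pt "0 0 0 -0.006 0 0.003 1" --pt "0 0 0 -0.007 0 0.003 1" --pt "0 0 0 -0.007 0 0.003 1" --pt "0 0 0 -0.007 0 0.003 1" --pt "0 0 0 -0.007 0 0.003 1" --pt "0 0 0 -0.007 0 0.003 1" --pt "0 0 0 -0.007 0 0.003 1"

```text
clock: 16.85
tcp_pos: [0.4997, 0.1241, 0.1125]
tcp_rot: [[0.202, 0.216, 0.955], [-0.045, 0.976, -0.211], [-0.978, -0.001, 0.207]]
force: [3.0, 0.1, -4.8]
opening: 0.0137
```

Run:
```python
from mv import *
print(lipnow());st()
```

```text
(array([-0.77, -0.47,  3.52]), 'pitch', np.float64(11.96), 'dyaw', np.float64(-0.05), 'F_slot', array([ 2.9 ,  0.74, -4.81]))
t 16.85 pos [0.4997 0.1241 0.1125] F [ 2.99  0.1  -4.81] M [0.474 0.045 0.173] op 0.0137
```

move_arm --pt "0 0 0 -0.003 0 0.003 1" --pt "0 0 0 -0.006 0 0.003 1" --pt "0 0 0 -0.007 0 0.003 1" --pt "0 0 0 -0.007 0 0.003 1" --pt "0 0 0 -0.007 0 0.003 1" --pt "0 0 0 -0.007 0 0.003 1" --pt "0 0 0 -0.007 0 0.003 1" --pt "0 0 0 -0.007 0 0.003 1"

```text
clock: 17.52
tcp_pos: [0.4997, 0.1238, 0.1134]
tcp_rot: [[0.202, 0.216, 0.955], [-0.046, 0.976, -0.211], [-0.978, -0.001, 0.207]]
force: [-2.0, 0.4, -8.0]
opening: 0.0139
```

Run:
```python
from mv import *
from sc import *
print(lipnow());s=st()
S=grab(9,("side",))["side"]
e=shifted(S,(-1,-.6)); g=S["pixels"].astype(float); e["pixels"]=np.clip((g-30)*2.6,0,255).astype(np.uint8)
c=cover_segs(s["tcp_pos"],s["tcp_rot"])
crop(e,205,185,260,225,14,"pics/w3.png");crop(e,205,185,260,225,14,"pics/w4.png",[c[k] for k in c if k[0] in"PLR"]+unit_seg((SL[0],SL[1],.0902,SL[3])))
```

```text
(array([-0.7 , -0.75,  4.36]), 'pitch', np.float64(11.95), 'dyaw', np.float64(-0.05), 'F_slot', array([-2.02,  0.  , -8.  ]))
t 17.52 pos [0.4997 0.1238 0.1134] F [-1.97  0.43 -8.  ] M [0.616 1.647 0.04 ] op 0.0139
```

View pics/w3.png

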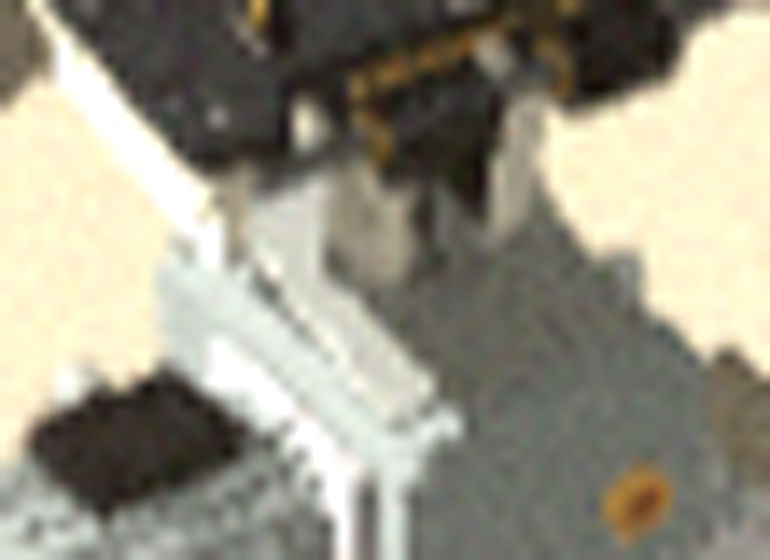

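View pics/w4.png

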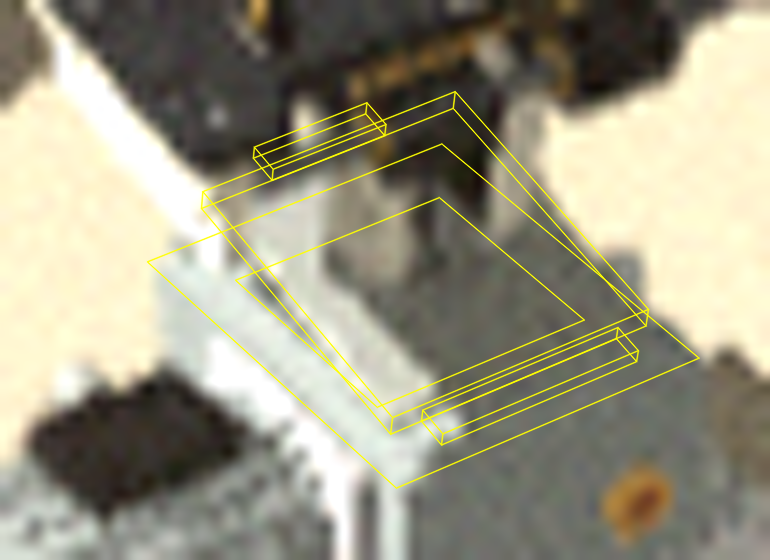

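Run:
```python
from mv import *
print(go((-.5,-.3,2.3),12)); print(go((-.5,-.3,2.2),9))
```

```text
(array([-0.001 , -0.0011,  0.0017]), array([ 0.0169,  0.0041, -0.0023]))
(array([-0.001 ,  0.0656,  0.0017]), array([0.0431, 0.0041, 0.0008]))
```

move_arm --pt "0 0 0 0.004 0.001 -0.001 1" --pt "0 0 0 0.008 0.002 -0.001 1" --pt "0 0 0 0.012 0.003 -0.002 1" --pt "0 0 0 0.016 0.004 -0.002 1" --pt "0 0 0 0.018 0.004 -0.002 1" --pt "0 0 0 0.018 0.004 -0.002 1" --pt "0 0 0 0.018 0.004 -0.002 1" --pt "0 0 0 0.018 0.004 -0.002 1"

```text
clock: 18.23
tcp_pos: [0.5009, 0.1246, 0.1119]
tcp_rot: [[0.203, 0.216, 0.955], [-0.045, 0.977, -0.211], [-0.978, -0.0, 0.208]]
force: [1.7, -4.7, 3.4]
opening: 0.0138
```

Run:
```python
from mv import *
print(lipnow());st(); print(go((-.5,-.3,2.0),12)); print(go((-.5,-.3,2.),9))
```

```text
(array([0.24, 0.29, 2.86]), 'pitch', np.float64(12.02), 'dyaw', np.float64(-0.04), 'F_slot', array([ 2.65, -4.23,  3.44]))
t 18.23 pos [0.5009 0.1246 0.1119] F [ 1.68 -4.7   3.44] M [-1.715  0.089 -0.114] op 0.0138
(array([-0.0009,  0.0005,  0.0004]), array([ 0.0059, -0.0046, -0.0075]))
(array([-0.0009,  0.0672,  0.0004]), array([ 0.0313, -0.0046, -0.0043]))
```

Run:
```python
from mv import *
for p in (11,9): print(go((-.2,-.6,2.7),p))
```

```text
(array([-0.0009,  0.0228,  0.0004]), array([ 0.0092, -0.0071, -0.0026]))
(array([-0.0009,  0.0672,  0.0004]), array([ 0.0261, -0.0071, -0.0006]))
```

move_arm --pt "0 0 0 0 -0.004 -0.003 1" --pt "0 0 0 0 -0.007 -0.003 1" --pt "0 0.01 0 0.004 -0.007 -0.003 1" --pt "0 0.023 0 0.009 -0.007 -0.003 1" --pt "0 0.038 0 0.015 -0.007 -0.002 1" --pt "0 0.053 0 0.021 -0.007 -0.001 1" --pt "0 0.067 0 0.026 -0.007 -0.001 1" --pt "0 0.067 0 0.026 -0.007 -0.001 1"

```text
clock: 18.9
tcp_pos: [0.5016, 0.1242, 0.1086]
tcp_rot: [[0.152, 0.216, 0.965], [-0.033, 0.976, -0.213], [-0.988, 0.0, 0.155]]
force: [1.3, -1.3, 3.7]
opening: 0.0137
```

Run:
```python
from mv import *
print(lipnow());st(); print(go((-.3,-.6,2.7),7));
```

```text
(array([-0.01,  0.09,  2.53]), 'pitch', np.float64(8.94), 'dyaw', np.float64(-0.06), 'F_slot', array([ 1.57, -1.02,  3.69]))
t 18.9 pos [0.5016 0.1242 0.1086] F [ 1.31 -1.34  3.69] M [-0.575 -0.385  0.057] op 0.0137
(array([-0.0013,  0.0431, -0.0004]), array([ 0.0147, -0.0052,  0.0001]))
```

move_arm --pt "0 0.006 0 0.002 -0.002 -0.001 1" --pt "0 0.012 0 0.004 -0.003 -0.001 1" --pt "0 0.018 0 0.006 -0.003 -0.001 1" --pt "0 0.024 0 0.008 -0.003 -0.001 1" --pt "0 0.03 0 0.01 -0.003 -0.001 1" --pt "0 0.036 0 0.012 -0.003 -0.001 1" --pt "0 0.043 0 0.014 -0.003 -0.001 1" --pt "0 0.043 0 0.014 -0.003 -0.001 1"

```text
clock: 19.57
tcp_pos: [0.5013, 0.1238, 0.107]
tcp_rot: [[0.12, 0.215, 0.969], [-0.026, 0.977, -0.214], [-0.992, 0.0, 0.122]]
force: [2.0, 0.9, 6.5]
opening: 0.0137
```

Run:
```python
from mv import *
print(lipnow());st(); print(go((-.3,-.4,2.6),5));
```

```text
(array([-0.79, -0.44,  2.75]), 'pitch', np.float64(7.03), 'dyaw', np.float64(-0.04), 'F_slot', array([1.71, 1.34, 6.55]))
t 19.57 pos [0.5013 0.1238 0.107 ] F [1.96 0.94 6.55] M [ 0.741 -0.563  0.075] op 0.0137
(array([-0.0009,  0.0451, -0.0004]), array([0.0189, 0.0007, 0.0062]))
```

Run:
```python
from mv import *
print(go((-.6,-.4,2.9),5));
```

```text
(array([-0.0009,  0.0451, -0.0004]), array([0.0161, 0.0007, 0.0041]))
```

move_arm --pt "0 0.006 0 0.002 0 0.001 1" --pt "0 0.012 0 0.004 0 0.001 1" --pt "0 0.018 0 0.006 0 0.002 1" --pt "0 0.024 0 0.008 0 0.002 1" --pt "0 0.03 0 0.01 0 0.003 1" --pt "0 0.036 0 0.012 0 0.003 1" --pt "0 0.043 0 0.014 0 0.003 1" --pt "0 0.043 0 0.014 0 0.003 1"

```text
clock: 20.23
tcp_pos: [0.5016, 0.1236, 0.1054]
tcp_rot: [[0.087, 0.216, 0.973], [-0.019, 0.976, -0.215], [-0.996, 0.0, 0.089]]
force: [-0.0, 2.4, 8.0]
opening: 0.0141
```

Run:
```python
from mv import *
print(lipnow());st(); print(go((-.6,-.4,2.9),3));
```

```text
(array([-0.89, -0.53,  3.07]), 'pitch', np.float64(5.08), 'dyaw', np.float64(-0.05), 'F_slot', array([-0.54,  2.34,  8.01]))
t 20.23 pos [0.5016 0.1236 0.1054] F [-0.02  2.4   8.01] M [ 0.765 -0.089 -0.042] op 0.0141
(array([-0.0011,  0.0463, -0.0004]), array([0.0192, 0.0015, 0.0047]))
```

Run:
```python
from mv import *
from sc import *
s=st()
o=grab(10);S,T=o["side"],o["top"]
e=shifted(S,(-1,-.6)); g=S["pixels"].astype(float); e["pixels"]=np.clip((g-30)*2.6,0,255).astype(np.uint8)
c=cover_segs(s["tcp_pos"],s["tcp_rot"])
crop(e,205,185,260,225,14,"pics/w5.png");crop(e,205,185,260,225,14,"pics/w6.png",[c[k] for k in c if k[0] in"PLR"]+unit_seg((SL[0],SL[1],.0902,SL[3])))
e=shifted(T,(1,-1.3)); crop(e,195,160,260,200,12,"pics/w7.png",[c[k] for k in c if k[0] in"PR" and k[1]!="v"])
```

```text
t 20.23 pos [0.5016 0.1236 0.1054] F [-0.02  2.4   8.01] M [ 0.765 -0.089 -0.042] op 0.0141
```

View pics/w5.png

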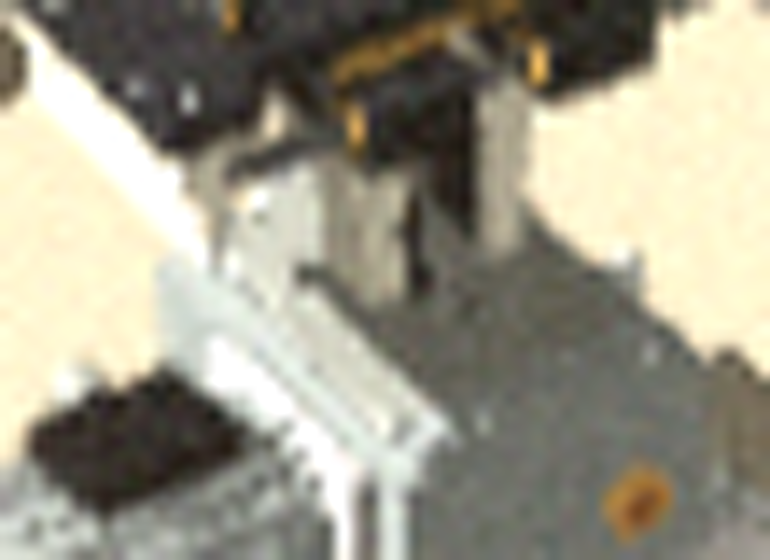

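View pics/w6.png

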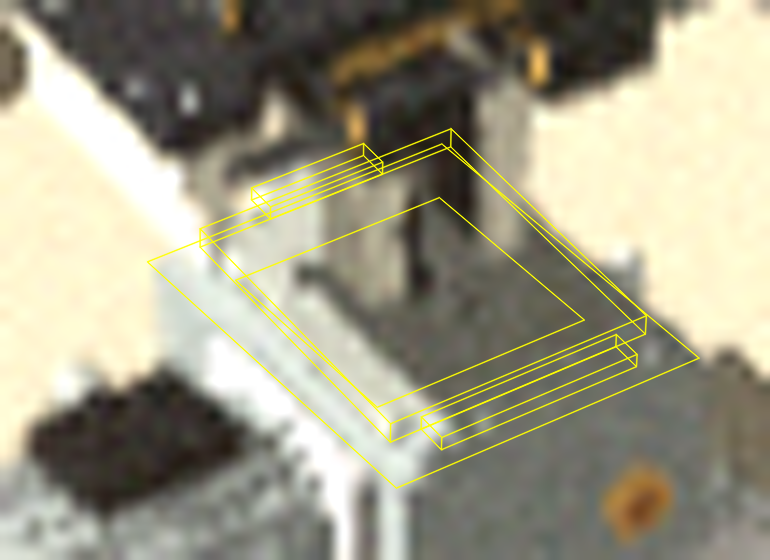

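View pics/w7.png

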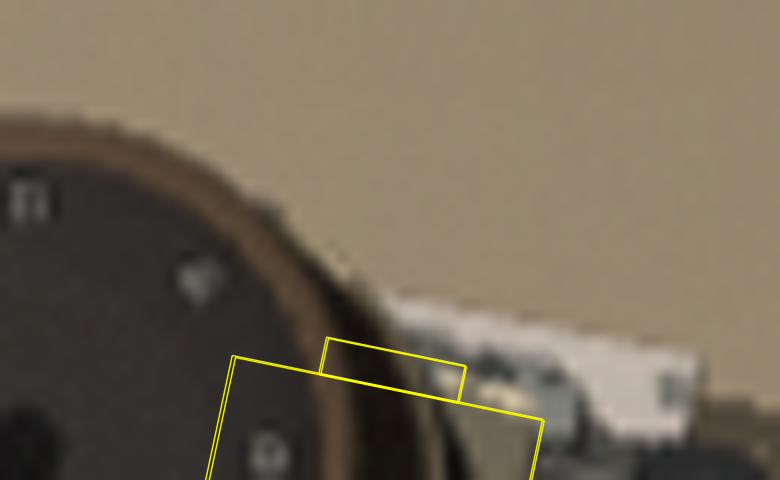

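move_arm --pt "0 0.005 0 0.002 0.001 0.001 1" --pt "0 0.01 0 0.004 0.002 0.001 1" --pt "0 0.015 0 0.006 0.002 0.002 1" --pt "0 0.02 0 0.008 0.002 0.002 1" --pt "0 0.025 0 0.01 0.002 0.002 1" --pt "0 0.03 0 0.011 0.002 0.002 1" --pt "0 0.034 0 0.012 0.002 0.002 1" --pt "0 0.034 0 0.012 0.002 0.002 1"

```text
clock: 21.0
tcp_pos: [0.5018, 0.1235, 0.1041]
tcp_rot: [[0.06, 0.216, 0.975], [-0.013, 0.976, -0.215], [-0.998, 0.0, 0.062]]
force: [1.8, 0.4, 5.0]
opening: 0.0137
```

Run:
```python
from mv import *
print(lipnow());st(); print(go((-.8,-.5,3.1),2));
```

```text
(array([-1.11, -0.55,  3.3 ]), 'pitch', np.float64(3.55), 'dyaw', np.float64(-0.05), 'F_slot', array([1.71, 0.78, 5.02]))
t 21.0 pos [0.5018 0.1235 0.1041] F [1.84 0.39 5.02] M [ 0.342 -0.883 -0.019] op 0.0137
(array([-0.001 ,  0.0344, -0.0001]), array([0.0149, 0.0008, 0.0043]))
```

move_arm --pt "0 0.005 0 0.002 0 0.001 1" --pt "0 0.01 0 0.004 0 0.001 1" --pt "0 0.015 0 0.006 0 0.002 1" --pt "0 0.02 0 0.008 0 0.002 1" --pt "0 0.025 0 0.01 0 0.003 1" --pt "0 0.03 0 0.012 0 0.003 1" --pt "0 0.034 0 0.014 0 0.003 1" --pt "0 0.034 0 0.014 0 0.003 1"

```text
clock: 21.67
tcp_pos: [0.5022, 0.1234, 0.102]
tcp_rot: [[0.034, 0.216, 0.976], [-0.008, 0.976, -0.216], [-0.999, -0.0, 0.035]]
force: [2.7, 0.8, 3.4]
opening: 0.0134
```

Run:
```python
from mv import *
print(lipnow());st(); print(go((-.8,-.5,3.1),0.5));
```

```text
(array([-0.94, -0.59,  2.79]), 'pitch', np.float64(2.0), 'dyaw', np.float64(-0.05), 'F_slot', array([2.47, 1.41, 3.38]))
t 21.67 pos [0.5022 0.1234 0.102 ] F [2.72 0.84 3.38] M [ 0.441 -0.825 -0.015] op 0.0134
(array([-0.0011,  0.0334,  0.0002]), array([0.0102, 0.0011, 0.0031]))
```

move_arm --pt "0 0.005 0 0.002 0 0 1" --pt "0 0.01 0 0.004 0 0.001 1" --pt "0 0.015 0 0.006 0 0.001 1" --pt "0 0.02 0 0.008 0 0.001 1" --pt "0 0.025 0 0.009 0 0.002 1" --pt "0 0.03 0 0.01 0 0.002 1" --pt "0 0.034 0 0.011 0 0.002 1" --pt "0 0.034 0 0.011 0 0.002 1"

```text
clock: 22.33
tcp_pos: [0.5024, 0.1232, 0.1007]
tcp_rot: [[0.008, 0.216, 0.976], [-0.002, 0.976, -0.216], [-1.0, -0.0, 0.008]]
force: [0.6, 2.2, 5.4]
opening: 0.0135
```

Run:
```python
from mv import *
from sc import *
print(lipnow());s=st(); print(go((-.8,-.5,2),0)); 
o=grab(11,("side",));S=o["side"]
e=shifted(S,(-1,-.6)); g=S["pixels"].astype(float); e["pixels"]=np.clip((g-30)*2.6,0,255).astype(np.uint8)
crop(e,205,185,260,225,14,"pics/v5.png")
```

```text
(array([-1.01, -0.72,  3.01]), 'pitch', np.float64(0.47), 'dyaw', np.float64(-0.06), 'F_slot', array([0.12, 2.26, 5.39]))
t 22.33 pos [0.5024 0.1232 0.1007] F [0.61 2.18 5.39] M [ 1.14  -0.098 -0.024] op 0.0135
(array([-0.0013,  0.0104,  0.0005]), array([0.0124, 0.0023, 0.0023]))
```

View pics/v5.png

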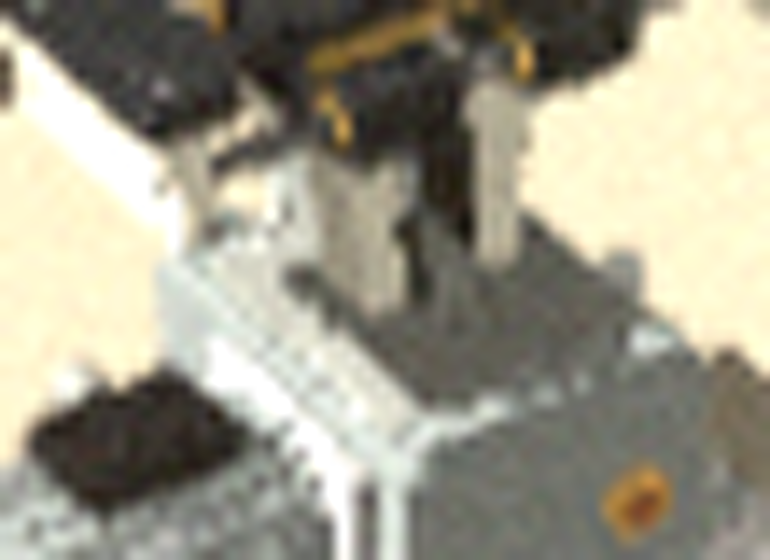

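move_arm --pt "0 0.005 0 0.002 0.001 0 1" --pt "0 0.01 0 0.004 0.002 0 1" --pt "0 0.015 0 0.006 0.002 0 1" --pt "0 0.02 0 0.008 0.002 0 1" --pt "0 0.022 0 0.009 0.002 0 1" --pt "0 0.022 0 0.009 0.002 0 1" --pt "0 0.022 0 0.009 0.002 0 1" --pt "0 0.022 0 0.009 0.002 0 1"

```text
clock: 23.05
tcp_pos: [0.5024, 0.1233, 0.1007]
tcp_rot: [[-0.008, 0.215, 0.977], [0.001, 0.977, -0.215], [-1.0, -0.0, -0.008]]
force: [-3.4, 1.5, 14.0]
opening: 0.0138
```

Run:
```python
from mv import *
print(lipnow());s=st()
```

```text
(array([-1.23, -0.71,  3.94]), 'pitch', np.float64(-0.48), 'dyaw', np.float64(-0.03), 'F_slot', array([-3.66,  0.72, 14.04]))
t 23.05 pos [0.5024 0.1233 0.1007] F [-3.42  1.49 14.04] M [ 0.703  1.332 -0.051] op 0.0138
```

move_arm --pt "0 0 0 -0.004 0 0 1" --pt "0 0 0 -0.008 0 0 1" --pt "0 0 0 -0.01 0 0 1" --pt "0 0 0 -0.01 0 0 0.6" --pt "0 0 0 -0.01 0 0 0.4" --pt "0 0 0 -0.01 0 0 0.3" --pt "0 0 0 -0.01 0 0 0.3" --pt "0 0 0 -0.01 0 0 0.3"

```text
clock: 23.72
tcp_pos: [0.5023, 0.1231, 0.1005]
tcp_rot: [[-0.009, 0.216, 0.976], [0.001, 0.976, -0.216], [-1.0, -0.001, -0.009]]
force: [0.4, 0.1, -0.0]
opening: 0.03
```

Run:
```python
from mv import *
from sc import *
print(lipnow());s=st()
o=grab(12,("side",));S=o["side"]
e=shifted(S,(-1,-.6)); g=S["pixels"].astype(float); e["pixels"]=np.clip((g-30)*2.6,0,255).astype(np.uint8)
crop(e,205,185,260,225,14,"pics/v6.png")
```

```text
(array([-1.25, -0.84,  3.85]), 'pitch', np.float64(-0.52), 'dyaw', np.float64(-0.06), 'F_slot', array([ 0.37,  0.16, -0.01]))
t 23.72 pos [0.5023 0.1231 0.1005] F [ 0.39  0.08 -0.01] M [-0.114 -0.024  0.   ] op 0.03
```

View pics/v6.png

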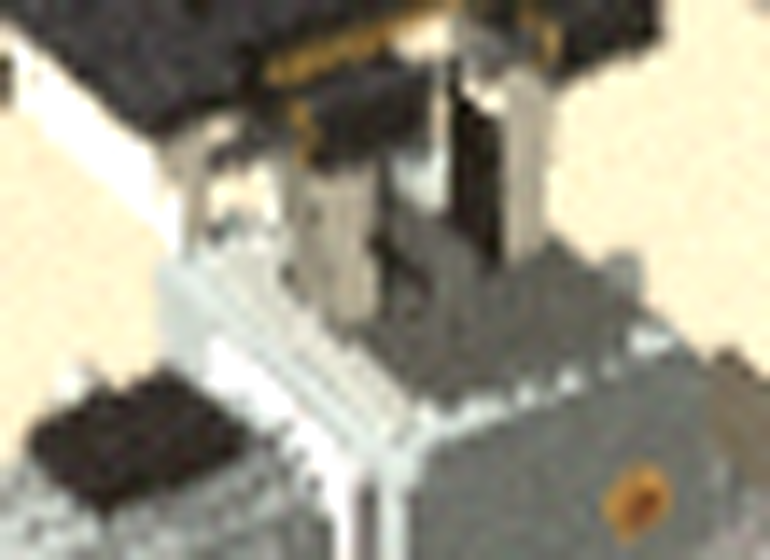

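move_arm --pt "0 0 0 -0.06 0 0 0.3" --pt "0 0 0 -0.14 0 0 0.3" --pt "0 0 0 -0.26 0 0 0.3" --pt "0 0 0 -0.38 0 0 0.3" --pt "0 0 0 -0.5 -0.15 0 0.3" --pt "0 0 0 -0.6 -0.4 0 0.3" --pt "0 0 0 -0.6 -0.7 0 0.3" --pt "0 0 0 -0.6 -1 0 0.5"

```text
clock: 24.43
tcp_pos: [0.4777, 0.0055, 0.1749]
tcp_rot: [[-0.005, 0.214, 0.977], [0.002, 0.977, -0.214], [-1.0, 0.001, -0.006]]
force: [0.3, -0.4, -0.7]
opening: 0.0278
```

Run:
```python
from mv import *
from sc import *
s=st()
o=grab(13);S,T=o["side"],o["top"]
e=shifted(S,(-1,-.6)); g=S["pixels"].astype(float); e["pixels"]=np.clip((g-30)*2.2,0,255).astype(np.uint8)
crop(e,205,170,260,225,13,"pics/u1.png")
e=shifted(T,(1,-1.3));g=T["pixels"].astype(float); e["pixels"]=np.clip((g-30)*2,0,255).astype(np.uint8);crop(e,180,160,260,235,9,"pics/u2.png")
```

```text
t 24.43 pos [0.4777 0.0055 0.1749] F [ 0.34 -0.41 -0.73] M [-0.12  -0.153  0.01 ] op 0.0278
```

View pics/u1.png

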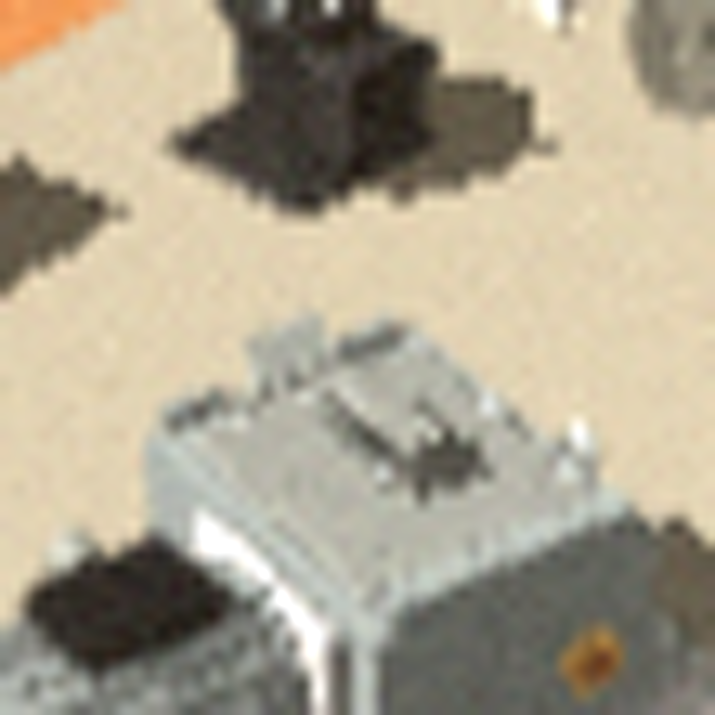

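View pics/u2.png

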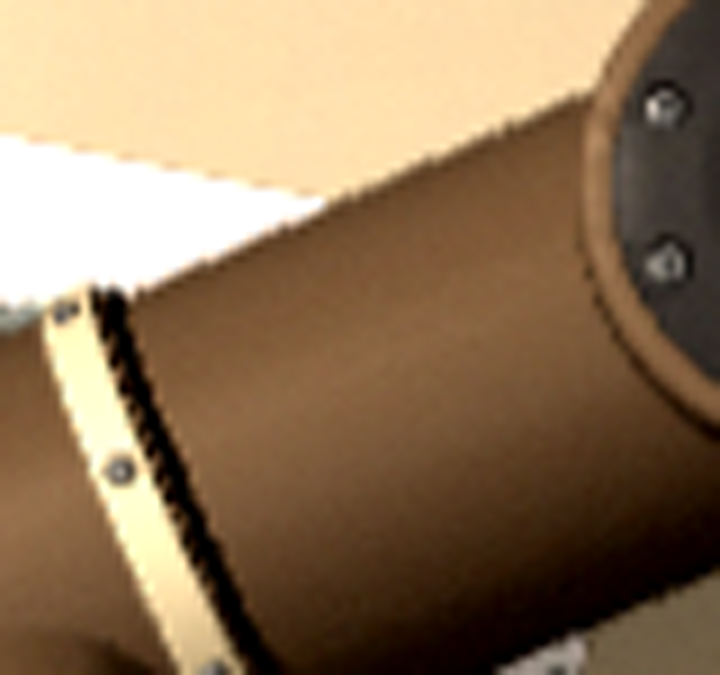

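Run:
```python
from sc import *
from mv import toolrot,SL,st
S=load("side",13)
def cov_at(pitch,z0=.0902,dx=0,dy=0):
    R=toolrot(SL[3],np.radians(pitch)); L=np.array([SL[0],SL[1],z0])+Rz(SL[3])@np.array([-.0006+dx,-.0004+dy,0])
    return cover_segs(L-R@np.array([.009,0,-.058]),R)
sh=np.array([(u,v) for u in np.arange(-2.5,1.01,.1) for v in np.arange(-2.5,1.51,.1)])
for kind in("mean","rb"):
  for pt in(-1,0,1,2,3,4):
    c=cov_at(pt); ks=["Pt0","Pt1","Pt2","Pt3"]
    o=score(S,[c[k] for k in ks],sh,kind); i=o.argmax(); o1=score(S,[c[k] for k in ks],np.array([(-1,-.6)]),kind)
    print(kind,pt,np.round(sh[i],2),round(o[i],2),np.round(o1,2))
e=shifted(S,(-1,-.6)); g=S["pixels"].astype(float); e["pixels"]=np.clip((g-50)*2.6,0,255).astype(np.uint8)
u=unit_seg((SL[0],SL[1],.0902,SL[3]))
for pt in(0,3):
    c=cov_at(pt); crop(e,210,188,258,222,15,f"pics/t{pt}.png",[c[k] for k in c if k[0] in"PR" and k[1]=="t"]+u[4:])
crop(e,210,188,258,222,15,"pics/tn.png")
```

```text
mean -1 [1.  1.1] 20.51 [9.12]
mean 0 [1.  1.1] 20.58 [9.48]
mean 1 [-2.5  1.5] 20.67 [8.84]
mean 2 [1.  0.8] 21.16 [7.08]
mean 3 [1.  0.8] 22.36 [6.9]
mean 4 [1.  0.9] 23.38 [9.62]
rb -1 [-2.1 -2.5] 9.22 [6.42]
rb 0 [-2.4 -2.5] 9.87 [6.63]
rb 1 [-2.5 -2.5] 10.19 [7.33]
rb 2 [-2.4 -2.3] 10.22 [8.14]
rb 3 [-2.1 -1.8] 10.31 [8.96]
rb 4 [-1.9 -1.4] 10.49 [9.64]
```

View pics/t0.png

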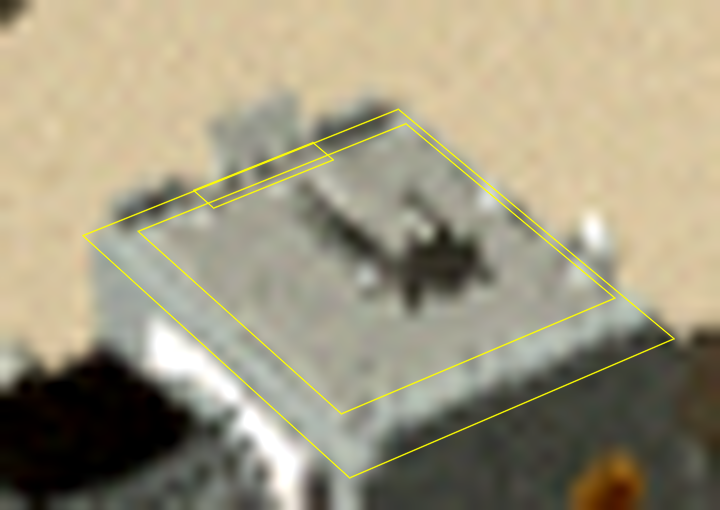

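View pics/tn.png

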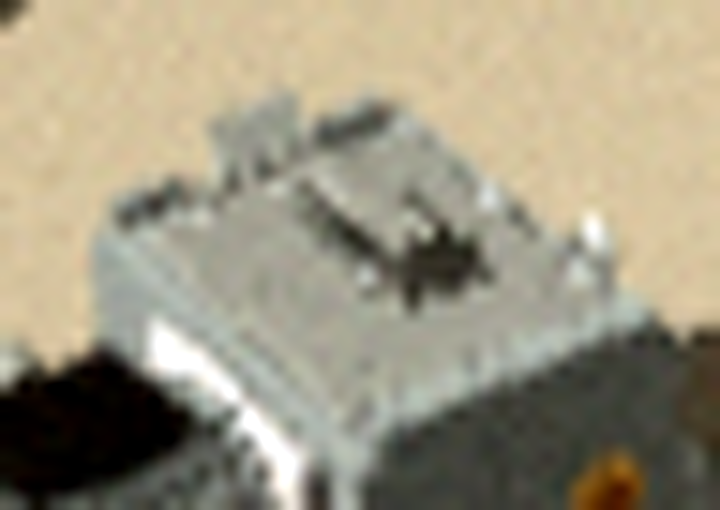

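```bash
cat >> mv.py <<'E'
def at(x,y,z):
    p=np.array([SL[0],SL[1],0])+Rz(SL[3])@np.array([x,y,0])*1e-3; p[2]=z; return delta(p,toolrot(SL[3],0))
E
python3 - <<'E'
from mv import *
st(); print(at(70,-.5,.17)); print(at(70,-.5,.120))
E
```

```text
t 24.53 pos [0.476  0.0029 0.1743] F [ 0.4  -1.   -0.01] M [ 0.013 -0.098  0.018] op 0.0236
(array([-0.0047, -0.0098, -0.0001]), array([0.0347, 1.0293, 0.1053]))
(array([-0.0047, -0.0098, -0.0001]), array([0.4514, 1.0293, 0.1085]))
```

move_arm --pt "-0.005 -0.01 0 0.03 0.15 0.02 1" --pt "-0.005 -0.01 0 0.03 0.3 0.04 1" --pt "-0.005 -0.01 0 0.03 0.5 0.06 1" --pt "-0.005 -0.01 0 0.03 0.7 0.08 1" --pt "-0.005 -0.01 0 0.03 0.9 0.105 1" --pt "-0.005 -0.01 0 0.03 1 0.105 1" --pt "-0.005 -0.01 0 0.03 1 0.105 1" --pt "-0.005 -0.01 0 0.03 1 0.105 1"

```text
clock: 25.2
tcp_pos: [0.5154, 0.121, 0.1695]
tcp_rot: [[-0.001, 0.211, 0.978], [-0.0, 0.978, -0.211], [-1.0, -0.0, -0.001]]
force: [-0.2, -0.9, 0.7]
opening: 0.0001
```

Run:
```python
from mv import *
st(); print(at(70,-.5,.118))
```

```text
t 25.2 pos [0.5154 0.121  0.1695] F [-0.17 -0.9   0.74] M [-0.053 -0.024 -0.018] op 0.0001
(array([ 0.0056, -0.0008,  0.0005]), array([ 4.289e-01, -3.100e-03, -1.000e-04]))
```

move_arm --pt "0.005 0 0 0.08 -0.003 0 1" --pt "0.005 0 0 0.16 -0.003 0 1" --pt "0.005 0 0 0.24 -0.003 0 1" --pt "0.005 0 0 0.32 -0.003 0 1" --pt "0.005 0 0 0.38 -0.003 0 1" --pt "0.005 0 0 0.42 -0.003 0 1" --pt "0.005 0 0 0.428 -0.003 0 1" --pt "0.005 0 0 0.428 -0.003 0 1"

```text
clock: 25.87
tcp_pos: [0.5153, 0.12, 0.1174]
tcp_rot: [[-0.001, 0.216, 0.976], [-0.001, 0.976, -0.216], [-1.0, -0.001, -0.001]]
force: [0.0, -0.2, 1.0]
opening: 0.0002
```

move_arm --pt "0 0 0 0.004 0 0 1" --pt "0 0 0 0.008 0 0 1" --pt "0 0 0 0.0125 0 0 1" --pt "0 0 0 0.0125 0 0 1" --pt "0 0 0 0.0125 0 0 1" --pt "0 0 0 0.0125 0 0 1" --pt "0 0 0 0.0125 0 0 1" --pt "0 0 0 0.0125 0 0 1"

```text
clock: 26.53
tcp_pos: [0.5154, 0.1202, 0.1164]
tcp_rot: [[-0.0, 0.216, 0.976], [-0.0, 0.976, -0.216], [-1.0, -0.0, -0.0]]
force: [0.4, 1.0, -0.4]
opening: 0.0006
```

Run:
```python
from mv import *
st()
```

```text
t 26.53 pos [0.5154 0.1202 0.1164] F [ 0.36  1.01 -0.36] M [-0.027 -0.08  -0.019] op 0.0006
```

move_arm --pt "0 0 0 0.003 0 0 1" --pt "0 0 0 0.006 0 0 1" --pt "0 0 0 0.009 0 0 1" --pt "0 0 0 0.009 0 0 1" --pt "0 0 0 0.009 0 0 1" --pt "0 0 0 0.009 0 0 1" --pt "0 0 0 0.009 0 0 1" --pt "0 0 0 0.009 0 0 1"

```text
clock: 27.2
tcp_pos: [0.5155, 0.1202, 0.116]
tcp_rot: [[-0.0, 0.215, 0.977], [-0.0, 0.977, -0.215], [-1.0, -0.0, -0.0]]
force: [-3.5, -0.2, 7.8]
opening: 0.0002
```

move_arm --pt "0 0 0 0.003 0 0 1" --pt "0 0 0 0.006 0 0 1" --pt "0 0 0 0.008 0 0 1" --pt "0 0 0 0.008 0 0 1" --pt "0 0 0 0.008 0 0 1" --pt "0 0 0 0.008 0 0 1" --pt "0 0 0 0.008 0 0 1" --pt "0 0 0 0.008 0 0 1"

```text
clock: 27.87
tcp_pos: [0.5155, 0.1202, 0.116]
tcp_rot: [[0.0, 0.215, 0.977], [-0.0, 0.977, -0.215], [-1.0, -0.0, 0.0]]
force: [-6.7, -0.6, 16.0]
opening: 0.0003
```

Run:
```python
from mv import *
st()
```

```text
t 27.87 pos [0.5155 0.1202 0.116 ] F [-6.67 -0.61 16.01] M [-0.049  2.597 -0.029] op 0.0003
```

move_arm --pt "0 0 0 -0.02 0 0 1" --pt "0 0 0 -0.04 0 0 1" --pt "0 0 0 -0.04 0 -0.07 1" --pt "0 0 0 -0.04 0 -0.14 1" --pt "0 0 0 -0.04 0 -0.21 1" --pt "0 0 0 -0.03 0 -0.233 1" --pt "0 0 0 -0.02 0 -0.233 1" --pt "0 0 0 -0.02 0 -0.233 1"

```text
clock: 28.53
tcp_pos: [0.4878, 0.1264, 0.1165]
tcp_rot: [[-0.001, 0.215, 0.977], [-0.0, 0.977, -0.215], [-1.0, -0.0, -0.001]]
force: [-0.7, 0.3, -0.2]
opening: 0.0003
```

Run:
```python
from mv import *
st()
```

```text
t 28.53 pos [0.4878 0.1264 0.1165] F [-0.67  0.25 -0.24] M [-0.111 -0.037 -0.013] op 0.0003
```

move_arm --pt "0 0 0 0.003 0 0 1" --pt "0 0 0 0.006 0 0 1" --pt "0 0 0 0.008 0 0 1" --pt "0 0 0 0.008 0 0 1" --pt "0 0 0 0.008 0 0 1" --pt "0 0 0 0.008 0 0 1" --pt "0 0 0 0.008 0 0 1" --pt "0 0 0 0.008 0 0 1"

```text
clock: 29.2
tcp_pos: [0.4884, 0.1263, 0.116]
tcp_rot: [[-0.0, 0.216, 0.976], [-0.0, 0.976, -0.216], [-1.0, -0.0, -0.0]]
force: [-2.7, 1.3, 5.0]
opening: 0.0001
```

Run:
```python
from mv import *
st()
```

```text
t 29.2 pos [0.4884 0.1263 0.116 ] F [-2.68  1.3   5.01] M [0.231 0.866 0.021] op 0.0001
```

move_arm --pt "0 0 0 -0.05 0 0 1" --pt "0 0 0 -0.15 0 0 1" --pt "0 0 0 -0.3 0 0 1" --pt "0 0 0 -0.45 0 0 1" --pt "0 0 0 -0.6 -0.2 0 1" --pt "0 0 0 -0.7 -0.5 0 1" --pt "0 0 0 -0.8 -0.8 0 1" --pt "0 0 0 -0.8 -1 0 1"

```text
clock: 29.87
tcp_pos: [0.4626, 0.0074, 0.2144]
tcp_rot: [[0.003, 0.215, 0.977], [0.0, 0.977, -0.215], [-1.0, 0.001, 0.003]]
force: [0.8, -1.0, -0.1]
opening: 0.0006
```

move_arm --pt "0 0 0 0 -0.15 0 1" --pt "0 0 0 0 -0.3 0 1" --pt "0 0 0 0 -0.45 0 1" --pt "0 0 0 0 -0.6 0 1" --pt "0 0 0 0 -0.75 0 1" --pt "0 0 0 0 -0.9 0 1" --pt "0 0 0 0 -1 0 1" --pt "0 0 0 0 -1 0 1"

```text
clock: 30.53
tcp_pos: [0.4359, -0.1097, 0.212]
tcp_rot: [[-0.001, 0.217, 0.976], [-0.0, 0.976, -0.217], [-1.0, -0.001, -0.001]]
force: [-0.3, 0.6, 0.3]
opening: -0.0001
```

move_arm --pt "0 0 0 0 -0.15 0 1" --pt "0 0 0 0 -0.3 0 1" --pt "0 0 0 0 -0.45 0 1" --pt "0 0 0 0 -0.6 0 1" --pt "0 0 0 0 -0.75 0 1" --pt "0 0 0 0 -0.8 0 1" --pt "0 0 0 0 -0.8 0 1" --pt "0 0 0 0 -0.8 0 1"

```text
clock: 31.2
tcp_pos: [0.4158, -0.2016, 0.2118]
tcp_rot: [[-0.001, 0.217, 0.976], [-0.0, 0.976, -0.217], [-1.0, -0.0, -0.001]]
force: [0.0, -0.3, -0.4]
opening: 0.0
```

Run:
```python
from mv import *
from sc import *
st(); o=grab(14);S,T=o["side"],o["top"]
e=shifted(S,(-1,-.6)); g=S["pixels"].astype(float); e["pixels"]=np.clip((g-50)*2.6,0,255).astype(np.uint8)
R=toolrot(SL[3],0); L=np.array([SL[0],SL[1],.092])+Rz(SL[3])@np.array([-.0006,-.0005,0]); c=cover_segs(L-R@TIP,R)
crop(e,205,175,260,225,13,"pics/f1.png")
e=shifted(T,(1,-1.3));g=T["pixels"].astype(float); e["pixels"]=np.clip((g-30)*1.8,0,255).astype(np.uint8)
crop(e,180,165,260,240,9,"pics/f2.png",[c[k] for k in c if k[1]=="t"])
```

```text
t 31.2 pos [ 0.4158 -0.2016  0.2118] F [ 0.   -0.3  -0.39] M [-0.029 -0.021 -0.013] op 0.0
```

View pics/f1.png

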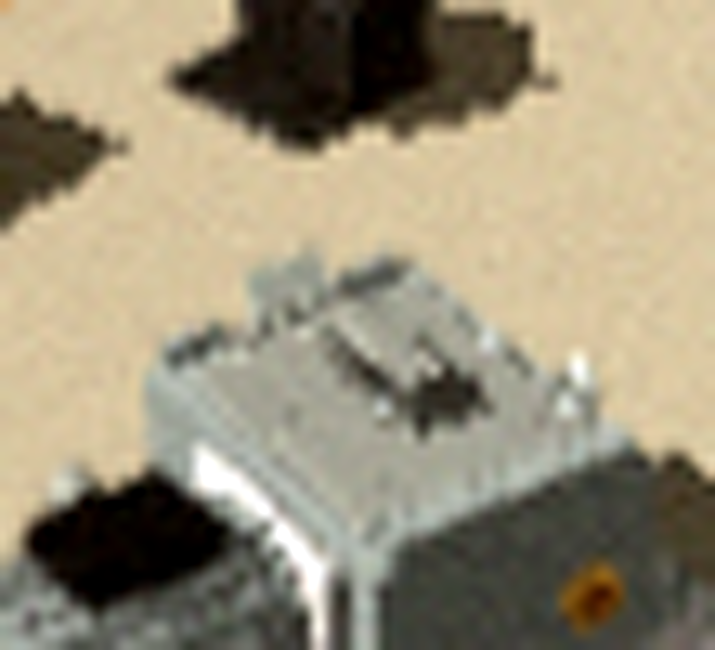

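View pics/f2.png

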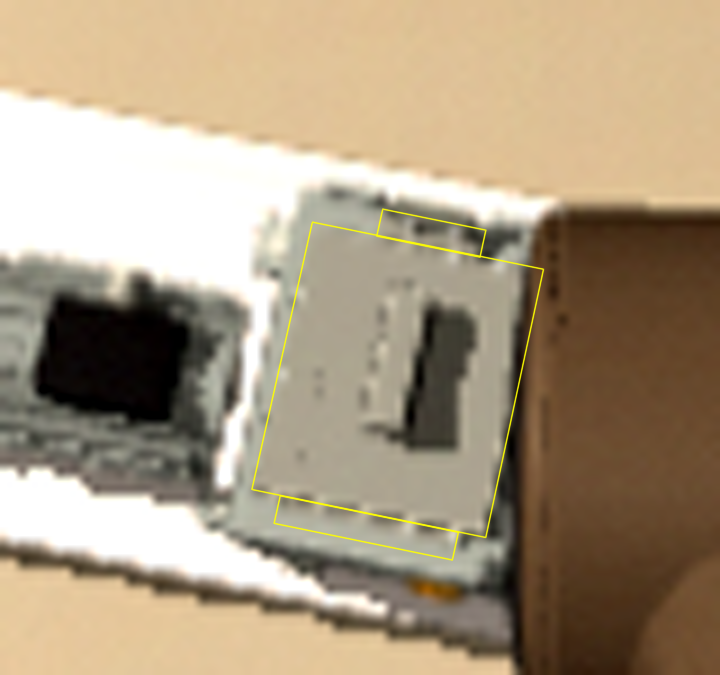

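View pics/top14.png

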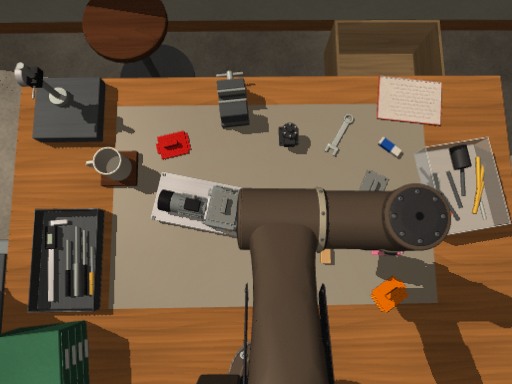

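```bash
python3 -c "
from cell import ticket; print(ticket.sign_off())"
```

```text
the job is handed in; nothing more can be done
None
```

The clip-on cover is back on the feed drive and I have handed the job in (no verdict was reported). I hooked its lip under the keeper at a 12° tilt until it stopped, then swung the rear down and let go.

**Under the keeper:** pulling up slightly on the hooked cover met about 7 N downward, so the lip was held.

**Flat and snapped in:** pressing the rib with closed fingers at two points 28 mm apart met a stop at the same height (TCP z 0.116 m). It did not give under 16 N, more than the catch needs to pass. I could not read the catch deflection; that it sprang back is inferred from the cover lying flat.

**Last pictures:** the rear tongue sits under the catch and the lip is hidden under the keeper. The arm stands well clear, about 0.2 m up, with the bystanders in view unmoved. The arm hides part of the bench in the last top view, so I did not see every one of them.

**What disagreed or went over:**
- **Camera offsets:** the camera calibrations were about 1 to 1.5 pixels off against the gripped cover, so I corrected for that.
- **Rim height:** it came out about 2 to 4 mm higher by touch (0.090 to 0.092 m) than from the pictures (0.088 m). The two touch readings also differ by 2 mm, perhaps because the cover slipped slightly in the grip.
- **Push force:** that 16 N rib press slightly exceeded the advised 15 N, but stayed under the 25 N limit.

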